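Load and close a pendant-setting jig at the jewellery bench

ROBOT

A 6-joint arm with a two-finger parallel gripper is mounted at the origin on the work surface. World frame = base frame: x ahead of the robot, y to its left, z up, the work surface at z = 0. Lengths are in m, angles in rad, forces in N, time in s.
With the tool pointing down it reaches from about 0.3 to 0.875 m from the base axis. Payload 6.4 kg.
Tool frame: the origin (TCP) lies midway between the tips of the shut fingers; the grasp point (between the pads) lies 19 mm behind it; x points along the fingers, y is the direction in which the jaws open and shut, and the axes are right-handed (so a half turn about x gives the same grasp; the last joint's range is limited). The gripper opens to 85 mm and grips with 20 to 120 N. Pads are 22 mm wide; open, the fingers measure 114 mm over their backs; the gripper's body (76 mm by 85 mm) begins 54 mm behind the grasp point. The pads swing forward as they close: fully open they stand 13 mm farther back than shut.
Start: joints at [-1.387, 0.181, 1.607, -0, 1.354, -0.206], TCP at [0.219, -0.532, 0.205] pointing down, gripper open.
Joint ranges: [-2.99, 2.99], [-0.89, 2.07], [0.3, 2.58], [-1.14, 4.28], [0, 2.63], [-3.12, 3.12]. Speed limits (rad/s): [2.57, 2.57, 3.01, 3.14, 3.14, 3.14].

INTERFACE

Orientations are given as [roll, pitch, yaw] about the fixed x, y, z axes, in that order (R = Rz(yaw) Ry(pitch) Rx(roll)).
In Python, from station import r, gripper_to, kinematics, cams, order, sensors gives the robot as it stands. Calls block until the motion is done:
- r.move_ptp(position, orientation): joint-space move of the TCP to a pose.
- r.line_to(position, ori=None, v=0.15, force_limit=None): straight line of the TCP; ori=None keeps the orientation; v is the mean speed in m/s. With force_limit (N) it stops when the force on the tool has changed by that much, and returns True; else False.
- r.set_joints(angles): joint-space move.
- gripper_to(opening): opening from 0.0 (shut) to 1.0 (fully open); the grip force is fixed at half the most; returns when the fingers have stopped.
- r.pause(seconds).
- kinematics.ik(position, orientation): joint angles nearest the present ones, or None.
- cams.get_image(name): name is "scene" or "top" or "wrist"; returns the picture (480x640x3 uint8, red, green, blue); there is no depth.
- cams.camera_params(name): a dict with "K" (3x3 intrinsics, pixels), "k1" (the pictures are not rectified: a ray, as slopes to the right and down, at radius r is drawn at 1 + k1 r^2 times it, then the intrinsics apply), "R" (3x3) and "t" (3): a world point X has camera coordinates R X + t. Camera axes: x right, y down, z forward; pixel columns grow to the right and rows downward; lengths in m; the calibration is good to about 2 mm. A picture is of the moment at which its call begins: read the wrist's pose just before it. camera_params takes no time and is no camera call; for the wrist camera it gives the pose at the moment of the call.
A pose or a line that the arm cannot do raises r.PlanningError and nothing moves.
- order.close_job(): hands the job in, once; it reports no verdict.
Readings, each from a call of its own:
- sensors.current_t(): time.
- sensors.current_q(): joint angles.
- sensors.current_qvel(): joint speeds.
- sensors.current_effort(): joint torques, N m.
- sensors.current_eef_pos(): TCP position.
- sensors.current_tool_rot(): TCP orientation.
- sensors.current_ft_force(): force on the tool from outside, world axes, zero at the start.
- sensors.current_wrist_torque(): the same for the moment, N m.
- sensors.current_opening(): opening from 0.0 (shut) to 1.0 (fully open).
Only numpy, scipy, OpenCV 4.12 (cv2) and the standard library are available. Lean on these libraries where they do the work, as an engineer would, in place of code of your own. Each camera call takes 0.05 s, during which the arm holds its last target.

TASK

Get the setting jig ready at the jewellery bench: take the little pail off the jig and hang it by its handle on the hook of the stand, and stand every brass blank from the sorting tray upright in a jig pocket of its own, leaving the other bits in the tray. Once that is done, lower the blue retaining plate over the two locating pins until it lies flush on the jig, then swing the red latch fully in over the plate. Do not disturb the pliers, the bead jar or the lighter.

Things in the scene. Friction and masses are not known exactly. Their poses are not given: they have to be found in the camera images.
- jig: fixed aluminium jig, 150 x 220 x 20 mm (x, y, z); origin: centre of its underside, top face at z = 20 mm. Four round pockets, 33 mm wide, 6 mm deep, at (+-30, +-30) mm. Two locating pins, diameter 10 mm, tapered tips, at (0, +-85) mm, from z = 20 to 42 mm. On its -x side a ledge, 20 mm high, reaches to x = -114 mm (y = -60 to 100 mm) and carries the latch. Place and yaw vary
- jig_hole0 (a point): centre of pocket 0 at the level of the jig's top face (pocket floor 6 mm lower)
- jig_hole1 (a point): centre of pocket 1 at the level of the jig's top face (pocket floor 6 mm lower)
- jig_hole2 (a point): centre of pocket 2 at the level of the jig's top face (pocket floor 6 mm lower)
- jig_hole3 (a point): centre of pocket 3 at the level of the jig's top face (pocket floor 6 mm lower)
- latch (a joint): red swing latch on an upright pivot at (-92, 0) mm in the jig frame. 0: bar along the jig's +y, clear of the plate; grows clockwise from above; pi/2: bar along +x, in over the plate's edge. Range -0.6 to 1.65, starts at -0.5 to 0. Friction 0.04 N m, stays where left. Bar 16 mm wide, reaching 50 mm from the pivot, z = 30 to 36 mm over the jig's underside (2 mm above a seated plate)
- latch_stub (a point): middle of the latch's upright black finger stub: diameter 12 mm, 42 mm from the pivot, standing from 36 to 68 mm above the jig's underside; this point is 52 mm above it
- plate: blue plate, 130 x 200 x 8 mm, 350 g, flat on the table; origin: centre of its underside. Holes of 12.5 mm at (0, +-85) mm fit the pins (either way round); square 40 mm windows at (+-30, +-30) mm go round the blanks. Black bar handle over the middle, on two legs: 14 mm thick along x, 66 mm long along y, z = 33 to 53 mm. Seated, its origin is 20 mm above the jig's, axes parallel
- pail: small open steel pail, 140 g, outer diameter 80 mm at the rim, 68 mm at the base, 58 mm tall, standing on top of the jig between the pins; origin at the centre of its underside. A rigid red handle spans it along its y axis
- pail_bar (a point): middle of the straight top bar of the pail's handle: round, diameter 10 mm, 90 mm long along the pail's y, its axis 125 mm above the pail's underside
- hook_seat (a point): top of the hook's trough on the fixed stand, 200 mm above the table (place and yaw vary). A bar laid across (along this frame's y) settles with its axis 5 mm higher. In this frame: post, diameter 16 mm, 235 mm high, at x = +65 mm on a 110 x 120 x 12 mm base; hook, diameter 8 mm, slopes from the post at 225 mm height to the trough (x = -5 to 5 mm), then up to its tip at x = -30 mm, 222 mm high
- tray: white sorting tray (fixed; place and yaw vary), 215 x 215 mm outside, 5 mm floor and 5 mm walls, 16 mm high overall; origin at the centre of its underside; nine upright parts at most stand in it, about 56 mm apart
- blank1: round brass-coloured slug standing upright in the tray, diameter 26 mm, height 22 mm (top edge bevelled 3 mm), 70 g; origin at the centre of its underside, z up. One of 3 or 4 that are there; None if absent from this run
- blank2: round brass-coloured slug standing upright in the tray, diameter 26 mm, height 22 mm (top edge bevelled 3 mm), 70 g; origin at the centre of its underside, z up. One of 3 or 4 that are there; None if absent from this run
- blank3: round brass-coloured slug standing upright in the tray, diameter 26 mm, height 22 mm (top edge bevelled 3 mm), 70 g; origin at the centre of its underside, z up. One of 3 or 4 that are there; None if absent from this run
- blank4: round brass-coloured slug standing upright in the tray, diameter 26 mm, height 22 mm (top edge bevelled 3 mm), 70 g; origin at the centre of its underside, z up. One of 3 or 4 that are there; None if absent from this run
- bit1: leave in the tray: steel-grey slug of the same shape as the blanks, standing on the tray floor; origin at the centre of its underside
- bit2: leave in the tray: blue ceramic bead, 26 mm across, 18 mm high, standing on the tray floor; origin at the centre of its underside
- bit3: leave in the tray: green plastic block bead, 22 x 22 x 18 mm, standing on the tray floor; origin at the centre of its underside
- bit4: leave in the tray: copper ring, 26 mm across, 12 mm high, standing on the tray floor; origin at the centre of its underside
- bit5: leave in the tray: wooden cone, 24 mm across at the foot, 24 mm high, standing on the tray floor; origin at the centre of its underside
- pliers: bystander: red-handled pliers lying on the table, 130 x 60 x 13 mm
- bead_jar: bystander: amber bead jar with blue lid, diameter 44 mm, 55 mm high
- lighter: bystander: blue lighter lying on the table, 24 x 75 x 12 mm

How it is judged:
By the outcome, as a careful person would: the job done as asked, in the order asked, and still so for the second after the job is handed in, with the robot touching nothing.
Of blank1, blank2, blank3, blank4 only 3 to 4 are there at a start; the rules pass over those that are not, and their reading is None.
At some moment in a run one of blank1, blank2, blank3, blank4, plate may be knocked a few centimetres aside while the robot is not near it.
It also fails if it takes over 192 s, if anything falls off the work surface, if the arm or the gripper's body presses on something with over 40 N, if the wrist force passes 120 N, or if a joint passes its speed limit or range.

## Working session

There is one attempt and no reset: what is moved stays moved. The work goes in short steps, each a Python script; the robot and the scene stay as the last script left them, time stands still between calls to the robot, and variables do not carry over. Pictures are saved under pics/ and viewed, and the job is handed in when it is done.

```bash
ls; mkdir -p pics
python3 - <<'E'
from station import r, cams, sensors
import cv2
for n in ["scene","top","wrist"]:
    im=cams.get_image(n); cv2.imwrite(f"pics/a_{n}.png",im[:,:,::-1])
    p=cams.camera_params(n); print(n,p)
print(sensors.current_t(),sensors.current_tool_rot(),sensors.current_opening())
E
```

```text
pics
scene {'K': array([[443.7933311 ,   0.        , 323.9325742 ],
       [  0.        , 443.7933311 , 240.26063955],
       [  0.        ,   0.        ,   1.        ]]), 'k1': 0.014382048266690877, 'R': array([[-0.80174394,  0.59745271,  0.01602853],
       [ 0.44344288,  0.61262485, -0.65425469],
       [-0.40070571, -0.517437  , -0.75610442]]), 't': array([ 0.46108165, -0.16764315,  1.15662662])}
top {'K': array([[504.19016348,   0.        , 312.45095475],
       [  0.        , 504.19016348, 245.10010923],
       [  0.        ,   0.        ,   1.        ]]), 'k1': -0.12372963152369408, 'R': array([[-0.02427   , -0.99963068,  0.01222617],
       [-0.99677146,  0.02326068, -0.07684791],
       [ 0.07653514, -0.0140518 , -0.99696786]]), 't': array([0.00796788, 0.5691877 , 1.2665052 ])}
wrist {'K': array([[370.63514571,   0.        , 317.16989151],
       [  0.        , 370.63514571, 247.65084909],
       [  0.        ,   0.        ,   1.        ]]), 'k1': -0.058329671270701273, 'R': array([[ 0.37965753, -0.92512603, -0.00140809],
       [-0.88235646, -0.36256216,  0.29999294],
       [-0.2780418 , -0.11265215, -0.95394038]]), 't': array([-0.57555786, -0.03998585,  0.37920792])}
0.15 [-1.79067625  1.56947748  1.74066451] 1.0016096543075397
```

View pics/a_top.png

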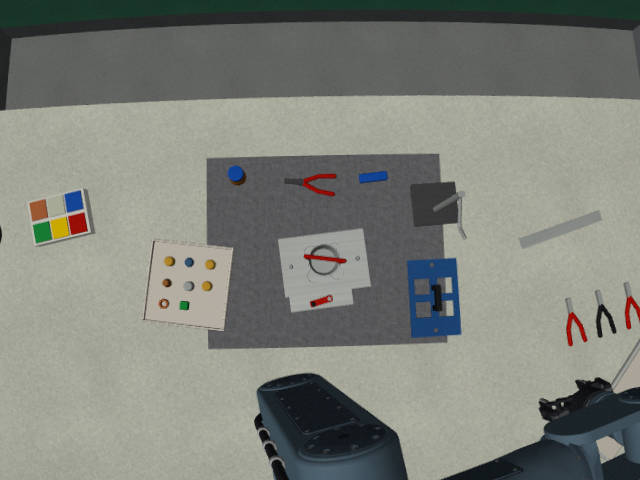

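View pics/a_scene.png

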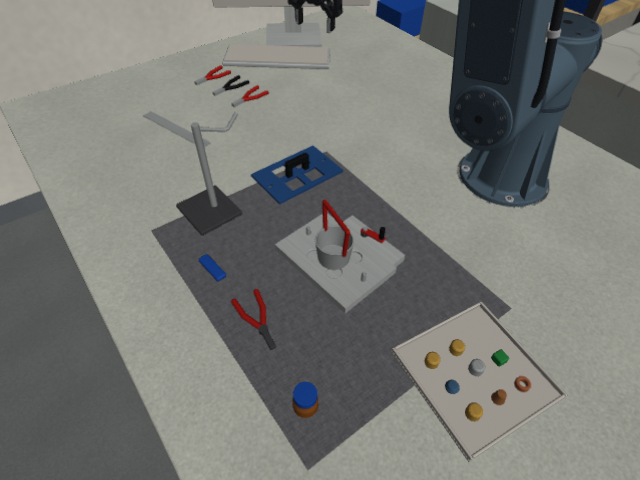

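View pics/a_wrist.png

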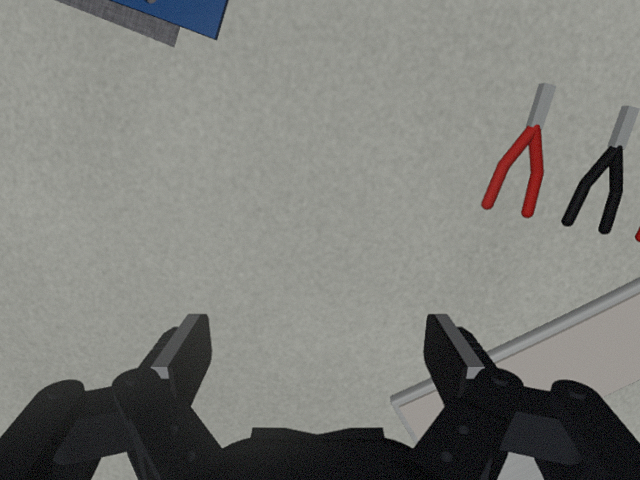

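```bash
cat > h.py <<'E'
import numpy as np, cv2
from scipy.spatial.transform import Rotation as Ro
def ray(p,uv):
    K=p['K'];uv=np.asarray(uv,float)
    xd=(uv[0]-K[0,2])/K[0,0]; yd=(uv[1]-K[1,2])/K[1,1]
    rd=np.hypot(xd,yd); rr=rd
    for _ in range(20): rr=rd/(1+p['k1']*rr*rr)
    s=rr/rd if rd>0 else 1
    d=p['R'].T@np.array([xd*s,yd*s,1.]); c=-p['R'].T@p['t']
    return c,d/np.linalg.norm(d)
def onplane(p,uv,z):
    c,d=ray(p,uv); return c+d*(z-c[2])/d[2]
def tri(*obs):
    A=np.zeros((3,3));b=np.zeros(3)
    for p,uv in obs:
        c,d=ray(p,uv);M=np.eye(3)-np.outer(d,d);A+=M;b+=M@c
    X=np.linalg.solve(A,b)
    res=[np.linalg.norm(np.cross(X-ray(p,uv)[0],ray(p,uv)[1])) for p,uv in obs]
    return X,res
def proj(p,X):
    c=p['R']@np.asarray(X,float)+p['t'];x,y=c[:2]/c[2];f=1+p['k1']*(x*x+y*y)
    return np.array([p['K'][0,0]*x*f+p['K'][0,2],p['K'][1,1]*y*f+p['K'][1,2]])
def blobs(m,amin=5):
    n,l,s,c=cv2.connectedComponentsWithStats(m.astype(np.uint8))
    return sorted([(s[i,4],tuple(c[i].round(1)),tuple(s[i,:4])) for i in range(1,n) if s[i,4]>=amin],reverse=True)
def down(yaw):
    """tool x down, jaw direction (tool y) along world yaw"""
    y=np.array([np.cos(yaw),np.sin(yaw),0]);x=np.array([0,0,-1.]);z=np.cross(x,y)
    return Ro.from_matrix(np.stack([x,y,z],1)).as_euler('xyz')
E
python3 - <<'E'
import cv2
im=cv2.imread('pics/a_top.png')
cv2.imwrite('pics/b1.png',cv2.resize(im[225:335,260:400],None,fx=5,fy=5,interpolation=cv2.INTER_CUBIC))
cv2.imwrite('pics/b2.png',cv2.resize(im[170:345,395:475],None,fx=3.4,fy=3.4,interpolation=cv2.INTER_CUBIC))
cv2.imwrite('pics/b3.png',cv2.resize(im[230:335,135:245],None,fx=5,fy=5,interpolation=cv2.INTER_CUBIC))
E
```

```text
(no output)
```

View pics/b1.png

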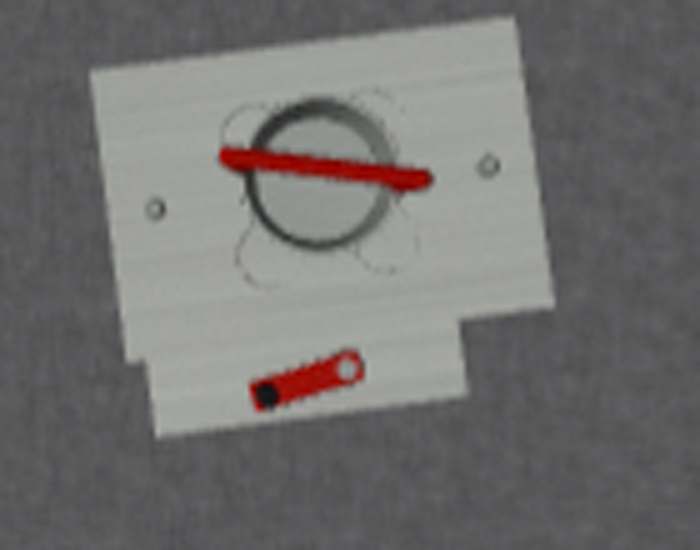

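View pics/b2.png

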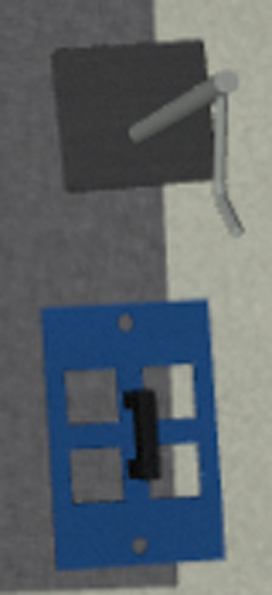

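View pics/b3.png

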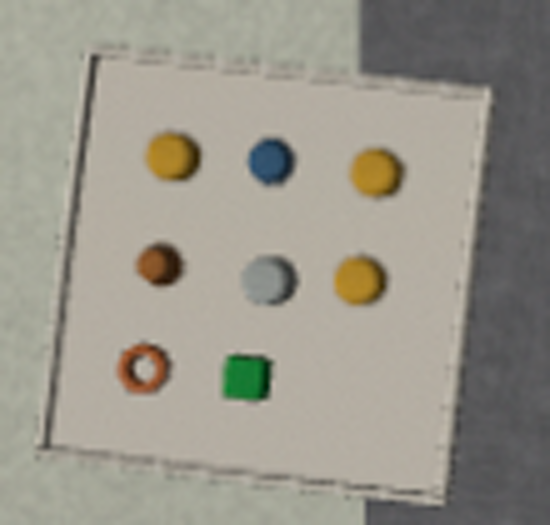

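```bash
python3 - <<'E'
import cv2
im=cv2.imread('pics/a_scene.png')
cv2.imwrite('pics/c1.png',cv2.resize(im[95:240,165:265],None,fx=4,fy=4,interpolation=cv2.INTER_CUBIC))
cv2.imwrite('pics/c2.png',cv2.resize(im[190:320,260:420],None,fx=5,fy=4.6,interpolation=cv2.INTER_CUBIC))
E
python3 - <<'E'
from h import *
import pickle
from station import cams
top=cams.camera_params('top');sc=cams.camera_params('scene')
pickle.dump((top,sc),open('cp.pkl','wb'))
def b1(u,v): return (260+(u+.5)/5-.5,225+(v+.5)/5-.5)
def b2(u,v): return (395+(u+.5)/3.4-.5,170+(v+.5)/3.4-.5)
p1=onplane(top,b1(156,209),.042);p2=onplane(top,b1(488,166),.042)
print('pins',p1,p2,np.linalg.norm(p1-p2))
# pins tops: p1 is +y (image left)
y=(p1-p2)/np.linalg.norm(p1-p2); x=np.array([y[1],-y[0],0]);c=(p1+p2)/2
print('jig c',c,'yaw',np.arctan2(x[1],x[0]), x)
print('pivot',onplane(top,b1(348,368),.036),'pred',c-.092*x,'stub',onplane(top,b1(267,395),.068))
h1=onplane(top,b2(125,322),.008);h2=onplane(top,b2(139,545),.008)
print('plate',h1,h2,np.linalg.norm(h1-h2),(h1+h2)/2)
cc=[onplane(top,b2(*q),.008) for q in [(41,308),(208,300),(224,557),(56,568)]]
print(cc,np.mean(cc,0))
for n,q,z in [('post',(227,82),.235),('bend',(220,192),.2),('tip',(238,232),.222)]: print(n,onplane(top,b2(*q),z))
im=cv2.imread('pics/a_top.png');hsv=cv2.cvtColor(im,cv2.COLOR_BGR2HSV)
m=cv2.inRange(hsv,(17,130,90),(28,255,255)); m[:, :140]=0;m[:,245:]=0
for b in blobs(m): print(b,onplane(top,b[1],.023),onplane(top,b[1],.027))
E
```

```text
pins [0.51539722 0.05026742 0.042     ] [ 0.53300809 -0.11707483  0.042     ] 0.16826636965771666
jig c [ 0.52420266 -0.0334037   0.042     ] yaw 0.10485268223570615 [0.99450799 0.10466066 0.        ]
pivot [ 0.4334268  -0.04419448  0.036     ] pred [ 0.43270792 -0.04303248  0.042     ] stub [ 0.42218399 -0.00279101  0.068     ]
plate [ 0.51284152 -0.31396078  0.008     ] [ 0.34288363 -0.31863387  0.008     ] 0.17002212543518172 [ 0.42786257 -0.31629732  0.008     ]
[array([ 0.52520232, -0.24931038,  0.008     ]), array([ 0.52803708, -0.37963521,  0.008     ]), array([ 0.33130073, -0.38450873,  0.008     ]), array([ 0.32773206, -0.25415902,  0.008     ])] [ 0.42806805 -0.31690334  0.008     ]
post [ 0.65764852 -0.33047814  0.235     ]
bend [ 0.59049485 -0.33308048  0.2       ]
tip [ 0.56193509 -0.3368522   0.222     ]
(np.int32(67), (np.float64(206.1), np.float64(285.9)), (np.int32(202), np.int32(282), np.int32(9), np.int32(9))) [0.47125917 0.26776996 0.023     ] [0.47125715 0.26697437 0.027     ]
(np.int32(65), (np.float64(209.4), np.float64(264.1)), (np.int32(205), np.int32(260), np.int32(9), np.int32(9))) [0.52663005 0.258653   0.023     ] [0.52645545 0.25788582 0.027     ]
(np.int32(62), (np.float64(168.5), np.float64(260.9)), (np.int32(165), np.int32(257), np.int32(8), np.int32(9))) [0.53711316 0.36452252 0.023     ] [0.53690588 0.36342535 0.027     ]
```

View pics/c1.png

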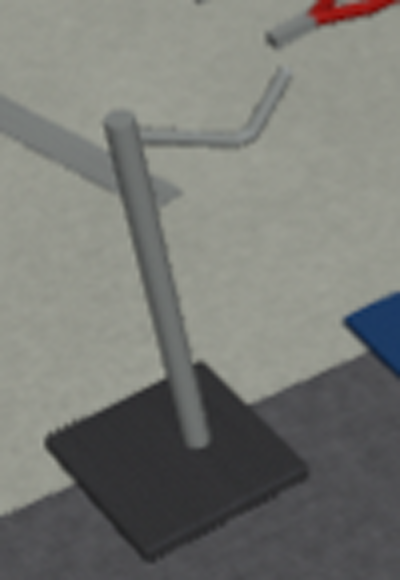

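View pics/c2.png

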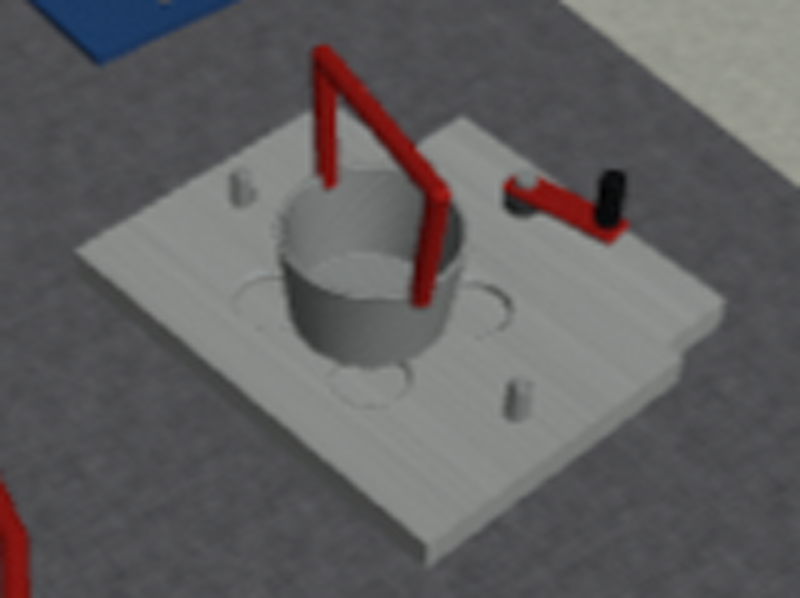

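```bash
cat > m.py <<'E'
from h import *
from station import r, gripper_to, kinematics, cams, order, sensors
def mat(o): return Ro.from_euler('xyz',o)
def yawnow():
    R=Ro.from_euler('xyz',sensors.current_tool_rot()).as_matrix(); return np.arctan2(R[1,1],R[0,1])
def best(pos,yaw):
    q0=np.array(sensors.current_q());b=None
    for k in (0,1,-1):
        o=down(yaw+k*np.pi);q=kinematics.ik(list(pos),list(o))
        if q is None: continue
        d=np.abs(np.array(q)-q0).max()
        if b is None or d<b[0]-1e-3: b=(d,o,q)
    return b
def over(pos,yaw):
    d,o,q=best(pos,yaw); r.move_ptp(list(pos),list(o)); return o
def snap(n,name):
    p=cams.camera_params(name) ; im=cams.get_image(name)[:,:,::-1].copy(); cv2.imwrite(f'pics/{n}.png',im); return im,p
def st(tag=''):
    print(tag,'t',round(float(sensors.current_t()),2),'pos',np.round(sensors.current_eef_pos(),4),'yaw',round(yawnow(),3),'op',round(float(sensors.current_opening()),3),'F',np.round(sensors.current_ft_force(),1))
E
python3 - <<'E'
from m import *
import pickle
top,sc=pickle.load(open('cp.pkl','rb'))
def b1(u,v): return (260+(u+.5)/5-.5,225+(v+.5)/5-.5)
def c2(u,v): return (260+(u+.5)/5-.5,190+(v+.5)/4.6-.5)
def c1(u,v): return (165+(u+.5)/4-.5,95+(v+.5)/4-.5)
def b2(u,v): return (395+(u+.5)/3.4-.5,170+(v+.5)/3.4-.5)
a=onplane(top,b1(226,157),.148);b=onplane(top,b1(428,180),.148);print('bar top',a,b,np.linalg.norm(a-b),(a+b)/2,np.arctan2(*(a-b)[[1,0]]))
a,ra=tri((top,b1(226,157)),(sc,c2(440,192)));b,rb=tri((top,b1(428,180)),(sc,c2(322,50)))
print(a,ra,b,rb,(a+b)/2)
for n,q,s in [('post',(227,82),(120,119)),('bend',(220,192),(244,140)),('tip',(238,232),(287,70))]: print(n,tri((top,b2(*q)),(sc,c1(*s))))
st()
for y in (0,1.57): print(y,best([.52,-.03,.3],y))
E
```

```text
bar top [0.53480296 0.01440241 0.148     ] [ 0.52199393 -0.0783153   0.148     ] 0.09359831694689835 [ 0.52839844 -0.03195645  0.148     ] 1.4335145049915228
[0.53464018 0.01471333 0.14532517] [np.float64(0.0004363911655838886), np.float64(0.0004363911655839434)] [ 0.52128305 -0.07778387  0.14484457] [np.float64(0.0011493194666045642), np.float64(0.001149319466604581)] [ 0.52796162 -0.03153527  0.14508487]
post (array([ 0.65693482, -0.3302967 ,  0.23359707]), [np.float64(0.0010937582711975863), np.float64(0.0010937582711973803)])
bend (array([ 0.59110203, -0.33556713,  0.19125539]), [np.float64(0.00040541289966827224), np.float64(0.00040541289966820876)])
tip (array([ 0.56092499, -0.3359271 ,  0.22266691]), [np.float64(0.0011525368441380212), np.float64(0.0011525368441380804)])
 t 0.15 pos [ 0.2184 -0.5314  0.204 ] yaw -1.181 op 1.002 F [-0.   0.2  0.2]
0 (np.float64(1.1015285508347934), array([1.57079633, 1.57079633, 0.        ]), array([-0.28576461, -0.00749338,  1.61844945,  0.        ,  1.53063658,
       -0.28576461]))
1.57 (np.float64(1.492076958286963), array([-3.14079633,  1.57079633,  0.        ]), array([-0.28576461, -0.00749338,  1.61844945,  0.        ,  1.53063658,
        1.28582804]))<stdin>:13: UserWarning: Gimbal lock detected. Setting third angle to zero since it is not possible to uniquely determine all angles.
```

```bash
python3 - 2>/dev/null <<'E'
from m import *
r.line_to([.2184,-.5314,.33],v=.3)
bar=np.array([.142,.99]);g=np.array([.528,-.0315])+.024*bar
over([g[0],g[1],.27],-.139)
st('above'); im,p=snap('d1','wrist')
import pickle;pickle.dump(p,open('d1.pkl','wb'))
for X in [(.5347,.0147,.145),(.5213,-.0778,.145)]: print(proj(p,X))
E
```

```text
above t 2.91 pos [ 0.5315 -0.0086  0.2701] yaw -0.14 op 1.001 F [ 0.6 -0.9 -0.4]
[317.76106285 198.46983321]
[317.38008851 304.63743849]
```

View pics/d1.png

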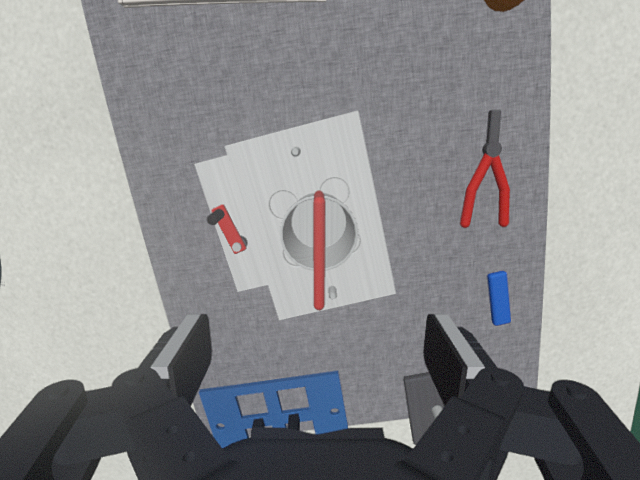

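```bash
python3 - 2>/dev/null <<'E'
from m import *
p=sensors.current_eef_pos()
hit=r.line_to([p[0],p[1],.127],v=.15,force_limit=8);st(f'down {hit}')
gripper_to(0.0);st('grip')
q=sensors.current_eef_pos()
r.line_to([q[0],q[1],.31],v=.15);st('up')
im,_=snap('e1','scene')
E
```

```text
down False t 4.06 pos [ 0.5323 -0.0089  0.128 ] yaw -0.139 op 1.001 F [0.  0.3 0.1]
grip t 4.83 pos [ 0.5315 -0.0087  0.127 ] yaw -0.139 op -0.004 F [ 0.1  0.5 -0.3]
up t 6.19 pos [ 0.5309 -0.0085  0.3088] yaw -0.139 op -0.002 F [-0.2 -0.5 -0.9]
```

View pics/e1.png

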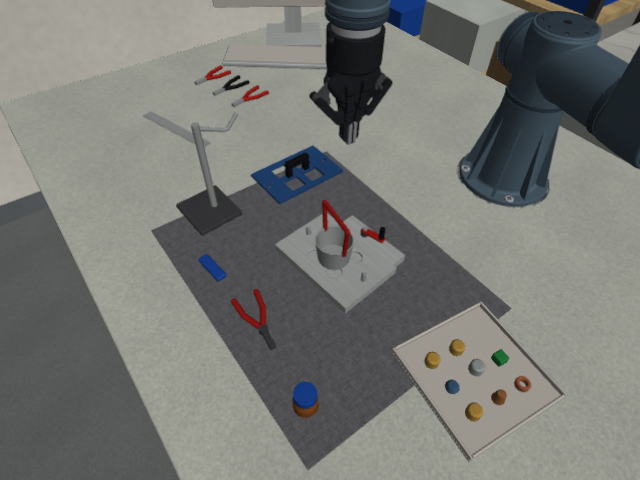

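```bash
python3 - 2>/dev/null <<'E'
from m import *
im,p=snap('e2','wrist')
t,_=snap('e3','top')
cv2.imwrite('pics/e3c.png',cv2.resize(t[225:335,260:400],None,fx=5,fy=5,interpolation=cv2.INTER_CUBIC))
print(proj(p,sensors.current_eef_pos()),sensors.current_eef_pos())
E
```

```text
[318.59969598 289.66740892] [ 0.53108179 -0.00858016  0.30900563]
```

View pics/e2.png

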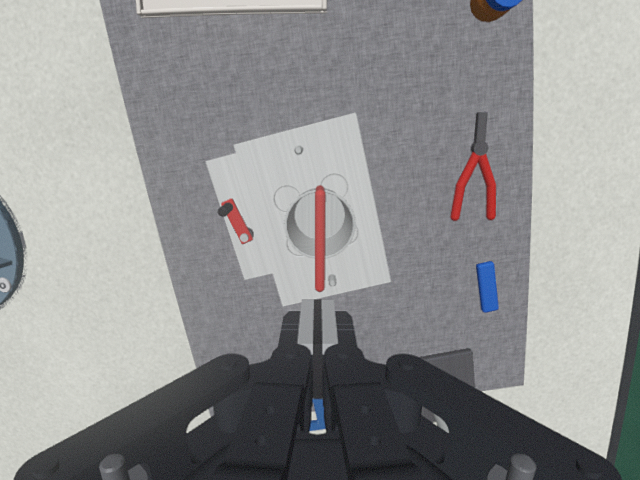

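View pics/e3c.png

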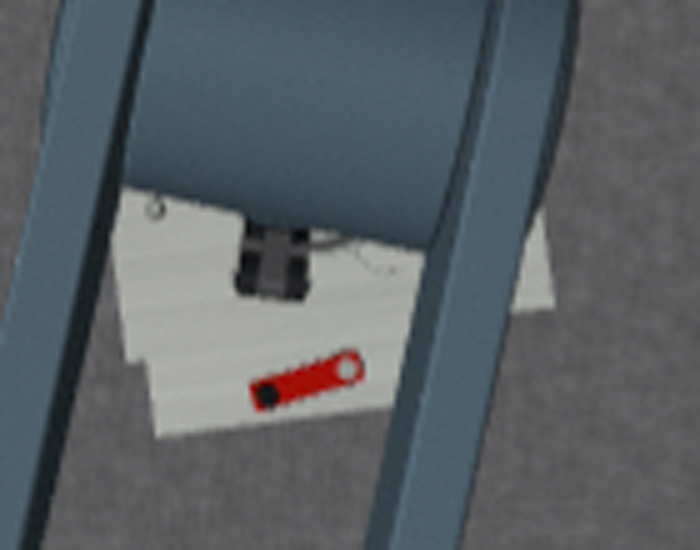

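```bash
python3 - 2>/dev/null <<'E'
from m import *
import pickle
top,sc=pickle.load(open('cp.pkl','rb'));p0=pickle.load(open('d1.pkl','rb'))
p=cams.camera_params('wrist')
for X in [(.5347,.0147,.145),(.5213,-.0778,.145)]: print(proj(p,X))
# wrist d1 + e2 baseline small; wrist vs scene
print(onplane(p0,(319,193),.148),onplane(p0,(319,307),.148))
print(onplane(p,(320,187),.148),onplane(p,(320,290),.148))
a=cv2.imread('pics/a_scene.png')[190:320,260:420];b=cv2.imread('pics/e1.png')[190:320,260:420]
d=cv2.absdiff(a,b).max(2);print(d.max(),(d>40).sum())
cv2.imwrite('pics/f1.png',cv2.resize(np.hstack([a,b]),None,fx=2.5,fy=4,interpolation=cv2.INTER_CUBIC))
E
```

```text
[318.5811718  191.04387208]
[318.04390499 286.88254692]
[0.5363431  0.01938328 0.148     ] [ 0.52258111 -0.07877733  0.148     ]
[0.53650533 0.01855381 0.148     ] [ 0.52290354 -0.08001745  0.148     ]
6 0
```

View pics/f1.png

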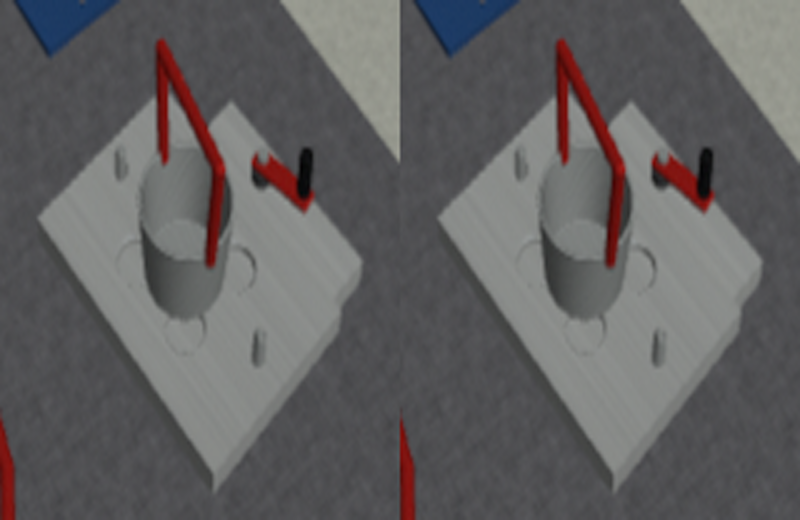

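```bash
python3 - 2>/dev/null <<'E'
from m import *
import pickle
top,sc=pickle.load(open('cp.pkl','rb'))
for z in (.3088,.33): print(proj(sc,(.5309,-.0085,z)))
st()
im=cv2.imread('pics/e1.png');cv2.imwrite('pics/f2.png',cv2.resize(im[60:180,290:420],None,fx=5,fy=5,interpolation=cv2.INTER_CUBIC))
E
```

```text
[345.86605392 153.62487519]
[346.58846444 142.80905046]
 t 6.34 pos [ 0.5311 -0.0086  0.309 ] yaw -0.139 op -0.003 F [ 0.2  0.3 -0.8]
```

View pics/f2.png

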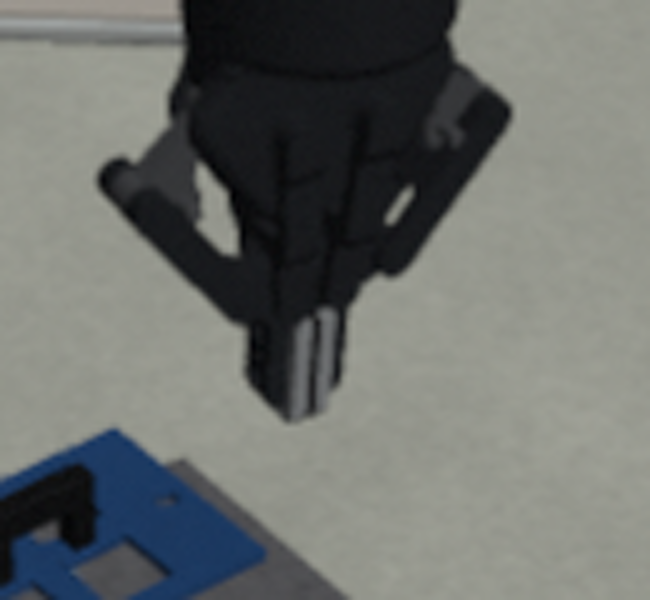

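```bash
python3 - 2>/dev/null <<'E'
from m import *
import pickle
top,sc=pickle.load(open('cp.pkl','rb'))
p=cams.camera_params('wrist'); print('cam',-p['R'].T@p['t'])
im=cv2.imread('pics/e2.png');cv2.imwrite('pics/f3.png',cv2.resize(im[280:360,270:370],None,fx=6,fy=6,interpolation=cv2.INTER_CUBIC))
X=tri((p,(318,300)),(sc,(352,142.6)));print(X)
tcp=np.array(sensors.current_eef_pos());f=tcp+[.011*np.sin(.139),.011*np.cos(.139),0]
print(f,proj(p,f),proj(sc,f))
E
```

```text
cam [0.54128798 0.06552308 0.47794385]
(array([0.53098916, 0.00135783, 0.33772666]), [np.float64(0.0021559258283716017), np.float64(0.002155925828371632)])
[0.53260588 0.00231374 0.30900563] [318.31295798 268.65769698] [349.25910591 157.38348979]
```

View pics/f3.png

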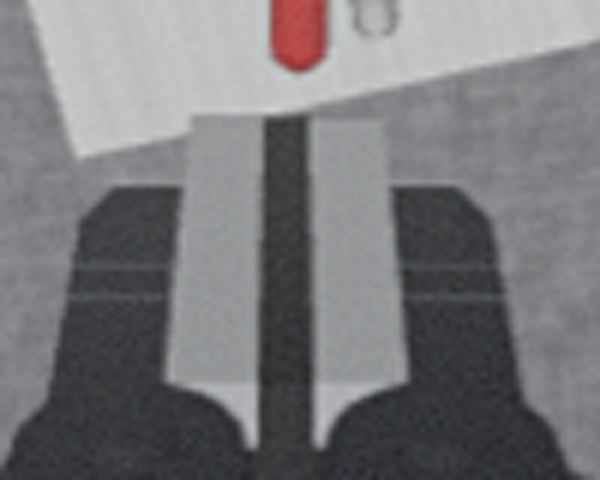

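```bash
python3 - 2>/dev/null <<'E'
import cv2
im=cv2.imread('pics/e2.png');cv2.imwrite('pics/f4.png',cv2.resize(im[100:320,195:405],None,fx=2.7,fy=2.7,interpolation=cv2.INTER_CUBIC))
E
```

```text
(no output)
```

View pics/f4.png

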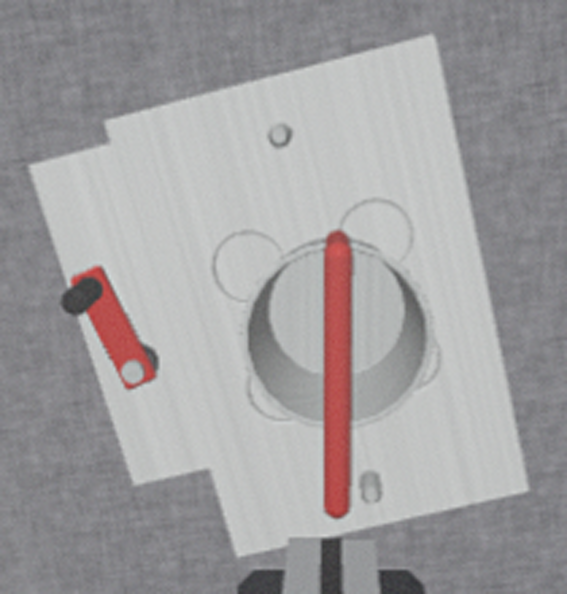

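```bash
python3 - 2>/dev/null <<'E'
from m import *
p=cams.camera_params('wrist')
f=lambda u,v:(195+(u+.5)/2.7-.5,100+(v+.5)/2.7-.5)
C=np.array([onplane(p,f(*q),.02) for q in [(432,36),(527,490),(238,555),(106,122)]])
print(C.round(4),[np.linalg.norm(C[i]-C[(i+1)%4]).round(4) for i in range(4)],C.mean(0))
a=onplane(p,f(279,134),.042);b=onplane(p,f(373,480),.042);b2=onplane(p,f(371,497),.042);print(a,b,b2,np.linalg.norm(a-b),np.linalg.norm(a-b2))
print('pivot',onplane(p,f(133,372),.036),'stubtop',onplane(p,f(74,298),.068))
E
```

```text
[[ 0.5868  0.0807  0.02  ]
 [ 0.61   -0.1368  0.02  ]
 [ 0.4624 -0.152   0.02  ]
 [ 0.4393  0.065   0.02  ]] [np.float64(0.2187), np.float64(0.1483), np.float64(0.2182), np.float64(0.1483)] [ 0.52463022 -0.03574403  0.02      ]
[0.51599519 0.04965726 0.042     ] [ 0.53543963 -0.11191164  0.042     ] [ 0.53341945 -0.12033708  0.042     ] 0.16273474397131554 0.170884991866134
pivot [ 0.43275468 -0.0461556   0.036     ] stubtop [ 0.42235494 -0.00302111  0.068     ]
```

```bash
python3 - 2>/dev/null <<'E'
from m import *
over([.50,.16,.15],0.0)
r.line_to([.50,.16,.03],v=.15)
st()
hit=r.line_to([.50,.16,-.035],v=.03,force_limit=6);st(f'{hit}')
s,_=snap('g1','scene');cv2.imwrite('pics/g1c.png',cv2.resize(s[180:380,300:480],None,fx=3,fy=3))
r.line_to([.50,.16,.1],v=.15)
E
```

```text
t 8.22 pos [0.5011 0.1599 0.031 ] yaw -0.0 op -0.0 F [ 0.3 -1.4 -0.2]
True t 9.89 pos [ 0.5     0.16   -0.0265] yaw 0.0 op 0.0 F [-1.7 -0.6  6.5]
```

View pics/g1c.png

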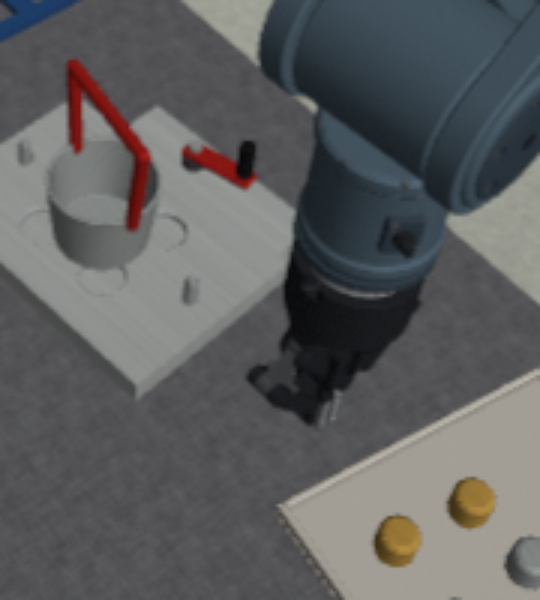

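```bash
python3 - 2>/dev/null <<'E'
from m import *
r.line_to([.50,.16,.26],v=.3)
gripper_to(1.0)
bar=np.array([.140,.99]);g=np.array([.5288,-.0318])+.024*bar
over([g[0],g[1],.25],-.139)
hit=r.line_to([g[0],g[1],.101],v=.15,force_limit=8);st(f'down {hit}')
gripper_to(0.0);st('grip')
q=sensors.current_eef_pos()
r.line_to([q[0],q[1],.30],v=.12);st('up')
im,_=snap('h1','scene');im,_=snap('h2','wrist')
E
```

```text
down False t 14.28 pos [ 0.533 -0.008  0.102] yaw -0.139 op 1.002 F [ 0.8 -1.  -0.2]
grip t 14.97 pos [ 0.5324 -0.0081  0.1012] yaw -0.139 op 0.094 F [0.8 0.8 1. ]
up t 16.78 pos [ 0.532  -0.008   0.2991] yaw -0.139 op 0.089 F [-0.2 -0.1 -1.4]
```

View pics/h1.png

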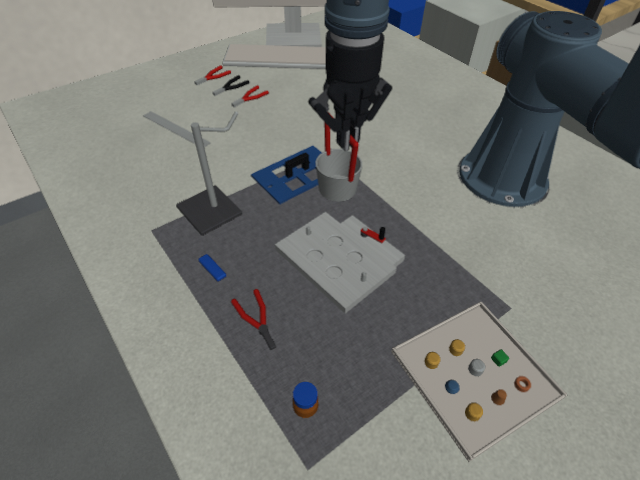

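View pics/h2.png

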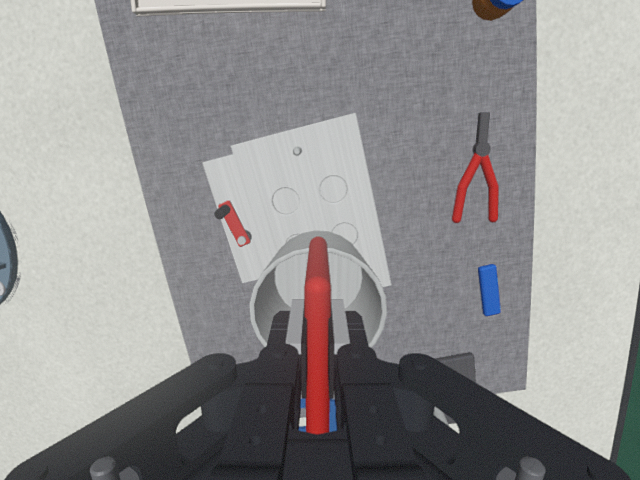

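```bash
python3 - 2>/dev/null <<'E'
from m import *
yaw=.06;u=np.array([np.cos(yaw),np.sin(yaw)]);w=np.array([-u[1],u[0]])
T=np.array([.592,-.3343])+.024*w
A=T-.13*u
r.line_to([A[0],A[1],.27],ori=list(down(yaw)),v=.2);st()
r.line_to([A[0],A[1],.199],v=.15);st()
s,_=snap('i0','scene')
B=T-.045*u
print(r.line_to([B[0],B[1],.199],v=.1,force_limit=5));st()
s,_=snap('i1','scene')
cv2.imwrite('pics/i1c.png',cv2.resize(s[60:260,150:350],None,fx=3,fy=3))
w,_=snap('i2','wrist')
E
```

```text
t 18.63 pos [ 0.4611 -0.3174  0.2702] yaw 0.061 op 0.093 F [-0.8 -0.4 -1. ]
 t 19.26 pos [ 0.4613 -0.3182  0.1997] yaw 0.06 op 0.09 F [ 1.1  0.6 -1.7]
False
 t 20.31 pos [ 0.5453 -0.313   0.1989] yaw 0.06 op 0.093 F [ 0.1  0.6 -1.4]
```

View pics/i1c.png

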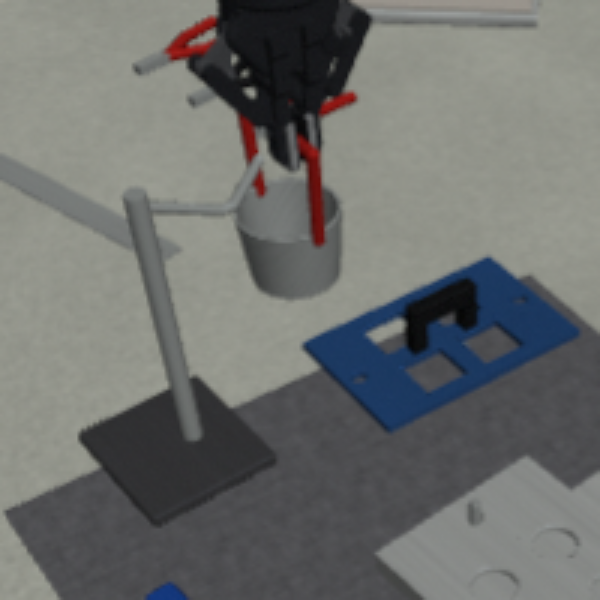

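View pics/i2.png

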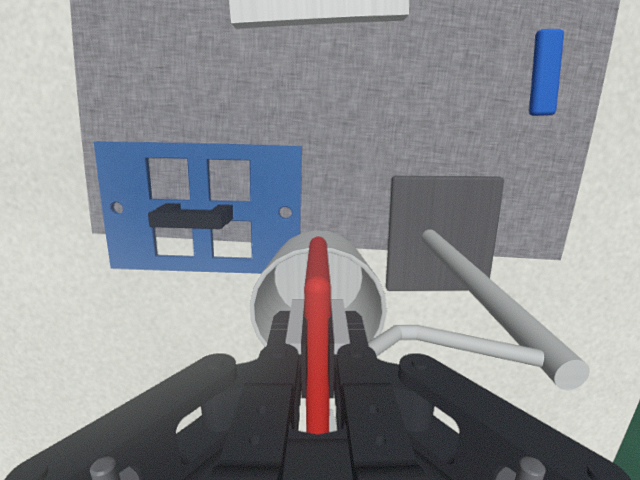

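```bash
python3 - 2>/dev/null <<'E'
from m import *
p=cams.camera_params('wrist')
print(onplane(p,(572,372),.235),onplane(p,(403,330),.196))
yaw=.06;u=np.array([np.cos(yaw),np.sin(yaw)]);w=np.array([-u[1],u[0]])
T=np.array([.592,-.3343])+.024*w
print(r.line_to([T[0],T[1],.199],v=.1,force_limit=5));st()
s,_=snap('j1','scene')
cv2.imwrite('pics/j1c.png',cv2.resize(s[60:260,150:350],None,fx=3,fy=3))
w,_=snap('j2','wrist')
E
```

```text
[ 0.65715583 -0.33052872  0.235     ] [ 0.59077666 -0.33503871  0.196     ]
False
 t 21.01 pos [ 0.5902 -0.3102  0.1987] yaw 0.06 op 0.092 F [ 0.2 -0.3 -1.8]
```

View pics/j1c.png

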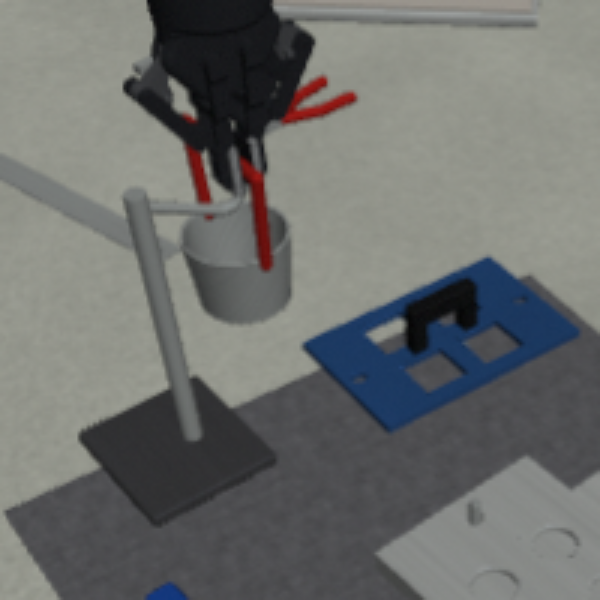

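View pics/j2.png

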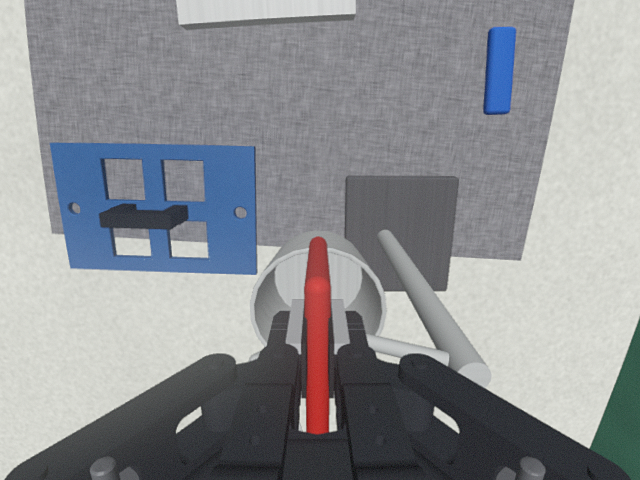

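```bash
python3 - 2>/dev/null <<'E'
from m import *
q=sensors.current_eef_pos()
print(r.line_to([q[0],q[1],.155],v=.04,force_limit=2.5));st()
gripper_to(0.15);st('rel1');r.pause(.3)
gripper_to(0.4);st('rel')
r.pause(.3)
s,_=snap('k0','scene');cv2.imwrite('pics/k0c.png',cv2.resize(s[60:260,150:350],None,fx=3,fy=3))
r.line_to([q[0],q[1],.30],v=.1,force_limit=5);st()
s,_=snap('k1','scene')
cv2.imwrite('pics/k1c.png',cv2.resize(s[60:260,150:350],None,fx=3,fy=3))
E
```

```text
True
 t 21.97 pos [ 0.5902 -0.3101  0.161 ] yaw 0.06 op 0.089 F [ 3.1 -0.2  1. ]
rel1 t 22.19 pos [ 0.5888 -0.3094  0.1601] yaw 0.06 op 0.15 F [ 0.5 -0.5  0.6]
rel t 22.83 pos [ 0.5891 -0.3096  0.1604] yaw 0.06 op 0.397 F [-0.4 -0.4 -0. ]
 t 24.73 pos [ 0.5897 -0.3102  0.299 ] yaw 0.06 op 0.399 F [-0.   0.9 -0.7]
```

View pics/k1c.png

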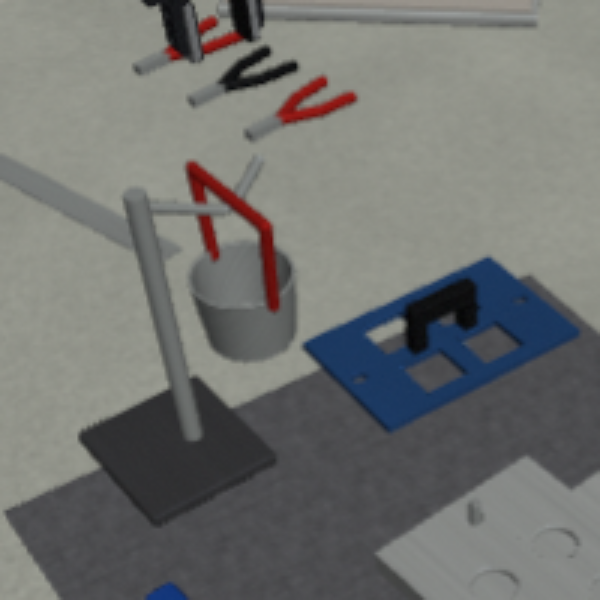

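```bash
python3 - 2>/dev/null <<'E'
from m import *
q=sensors.current_eef_pos()
r.line_to([.45,-.1,.30],v=.4)
over([.45,.24,.2],-.1)
im,p=snap('l1','wrist');import pickle;pickle.dump(p,open('l1.pkl','wb'))
t,tp=snap('l2','top')
hsv=cv2.cvtColor(im,cv2.COLOR_BGR2HSV);m=cv2.inRange(hsv,(17,130,90),(28,255,255))
for b in blobs(m,40): print(b[:2],onplane(p,b[1],.024))
st()
E
```

```text
(np.int32(153), (np.float64(408.9), np.float64(59.9))) [0.54200615 0.36529429 0.024     ]
 t 26.99 pos [0.451  0.239  0.2004] yaw -0.102 op 0.4 F [ 0.1 -0.4 -0.1]
```

View pics/l1.png

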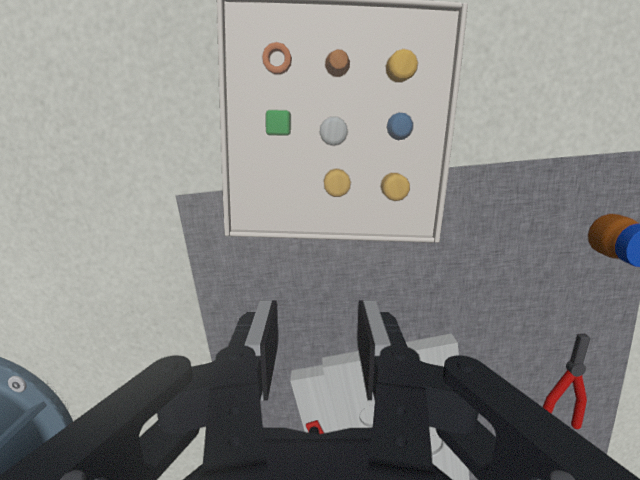

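View pics/l2.png

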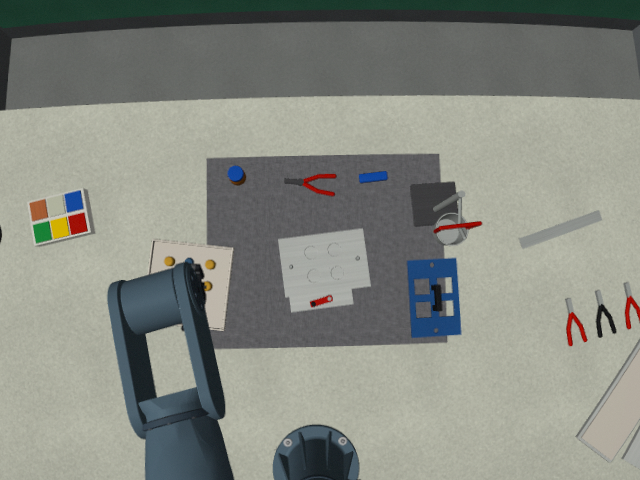

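```bash
python3 - 2>/dev/null <<'E'
from m import *
import pickle
p=pickle.load(open('l1.pkl','rb'));im=cv2.imread('pics/l1.png')
hsv=cv2.cvtColor(im,cv2.COLOR_BGR2HSV);m=cv2.inRange(hsv,(15,75,90),(30,255,255));m[250:]=0
for b in blobs(m,100):
    mm=np.zeros_like(m);x,y,w,h=b[2];mm[y:y+h,x:x+w]=m[y:y+h,x:x+w]
    print(b[:2],w,h,[onplane(p,b[1],z)[:2].round(4) for z in (.018,.021,.024)])
E
```

```text
(np.int32(729), (np.float64(401.9), np.float64(64.3))) 32 32 [array([0.5372, 0.3632]), array([0.5365, 0.3627]), array([0.5358, 0.3623])]
(np.int32(607), (np.float64(395.0), np.float64(186.1))) 29 28 [array([0.5262, 0.2571]), array([0.5256, 0.2576]), array([0.525 , 0.2581])]
(np.int32(568), (np.float64(336.5), np.float64(182.2))) 26 28 [array([0.4713, 0.2663]), array([0.4712, 0.2667]), array([0.4711, 0.2671])]
```

```bash
cat >> m.py <<'E'
GZ=-.016
def pick(xy,yaw,zhi=.12):
    gripper_to(0.5)
    o=over([xy[0],xy[1],zhi],yaw)
    hit=r.line_to([xy[0],xy[1],GZ],v=.1,force_limit=8);st(f'pick down {hit}')
    gripper_to(0.0);st('gripped')
    r.line_to([xy[0],xy[1],zhi],v=.15)
E
python3 - 2>/dev/null <<'E'
from m import *
import pickle
pick([.4712,.2668],.68)
st()
over([.52,-.07,.2],-.0);st()
im,p=snap('n1','wrist');pickle.dump(p,open('n1.pkl','wb'))
E
```

```text
pick down False t 29.49 pos [ 0.4719  0.267  -0.0153] yaw 0.68 op 0.5 F [-0.  -0.5 -0.1]
gripped t 29.8 pos [ 0.4718  0.267  -0.015 ] yaw 0.68 op 0.273 F [-1.8 -0.6  5.9]
 t 30.86 pos [0.4704 0.2665 0.1189] yaw 0.68 op 0.271 F [-0.1 -0.4 -1.5]
 t 32.17 pos [ 0.5197 -0.069   0.1994] yaw 0.001 op 0.27 F [-1.1  0.2 -0.5]
```

View pics/n1.png

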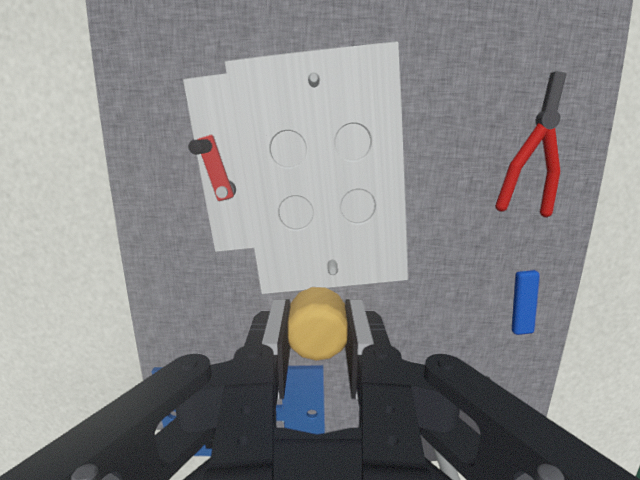

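```bash
python3 - 2>/dev/null <<'E'
from m import *
import pickle
p=pickle.load(open('n1.pkl','rb'));im=cv2.imread('pics/n1.png')
g=cv2.cvtColor(im,cv2.COLOR_BGR2GRAY)
c=cv2.HoughCircles(cv2.resize(g[110:250,250:400],None,fx=4,fy=4,interpolation=cv2.INTER_CUBIC),cv2.HOUGH_GRADIENT,1.5,150,param1=60,param2=25,minRadius=60,maxRadius=85)
P=[]
for x,y,rr in c[0]:
    uv=(250+(x+.5)/4-.5,110+(y+.5)/4-.5);X=onplane(p,uv,.02);P.append(X);print(np.round(uv,1),rr/4,X.round(4))
print(np.mean(P,0))
C=np.array([onplane(p,q,.02) for q in [(398,42),(408,278),(262,293),(226,62)]]);print(C.mean(0),[np.linalg.norm(C[i]-C[(i+1)%4]).round(4) for i in range(4)])
t=cv2.imread('pics/l2.png');cv2.imwrite('pics/n2.png',cv2.resize(t[225:335,260:400],None,fx=5,fy=5,interpolation=cv2.INTER_CUBIC))
E
```

```text
[358.6 205.1] 17.1375 [ 0.5581 -0.0609  0.02  ]
[294.1 211.4] 16.6125 [ 0.4966 -0.0671  0.02  ]
[352.6 140.2] 16.7625 [ 0.5507 -0.0012  0.02  ]
[286.6 146.9] 17.625 [ 0.4907 -0.0072  0.02  ]
[ 0.52403817 -0.03409633  0.02      ]
[ 0.52507757 -0.03551324  0.02      ] [np.float64(0.2177), np.float64(0.1497), np.float64(0.2184), np.float64(0.1489)]
```

View pics/n2.png

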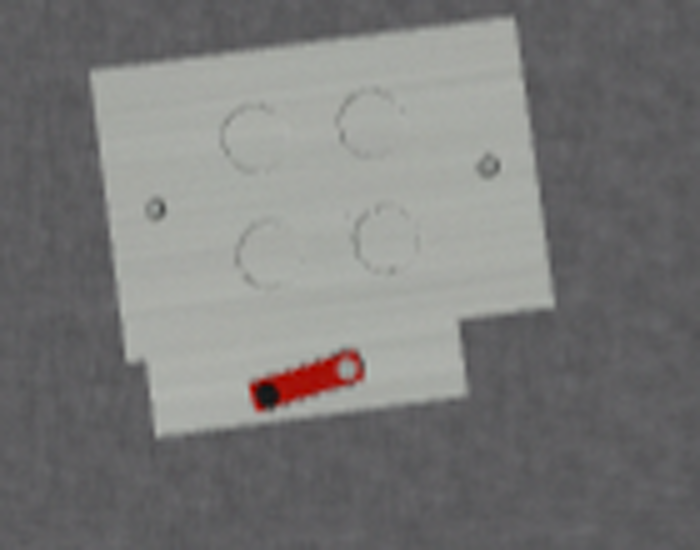

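```bash
sed -i 's/^GZ=.*/GZ=-.014/' m.py
cat >> m.py <<'E'
JC=np.array([.5245,-.0346]);JY=.103
def jig(x,y):
    c,s=np.cos(JY),np.sin(JY);return JC+np.array([c*x-s*y,s*x+c*y])
def place(x,y,yaw,zg,zhi=.12):
    P=jig(x,y); over([P[0],P[1],zhi],yaw)
    r.line_to([P[0],P[1],.015],v=.15)
    hit=r.line_to([P[0],P[1],zg+.0085],v=.03,force_limit=5);st(f'place {hit}')
    gripper_to(0.5);r.pause(.2)
    r.line_to([P[0],P[1],zhi],v=.15)
E
python3 - 2>/dev/null <<'E'
from m import *
import pickle
place(-.03,.03,JY+np.pi/4,-.0155)
over([.52,-.07,.2],-.0);st()
im,p=snap('o1','wrist');pickle.dump(p,open('o1.pkl','wb'))
E
```

```text
place True t 34.52 pos [ 0.4911 -0.0077 -0.006 ] yaw 0.888 op 0.274 F [-1.1 -0.   6. ]
 t 36.82 pos [ 0.5192 -0.0696  0.1986] yaw 0.002 op 0.501 F [-0.5 -0.2 -0.2]
```

View pics/o1.png

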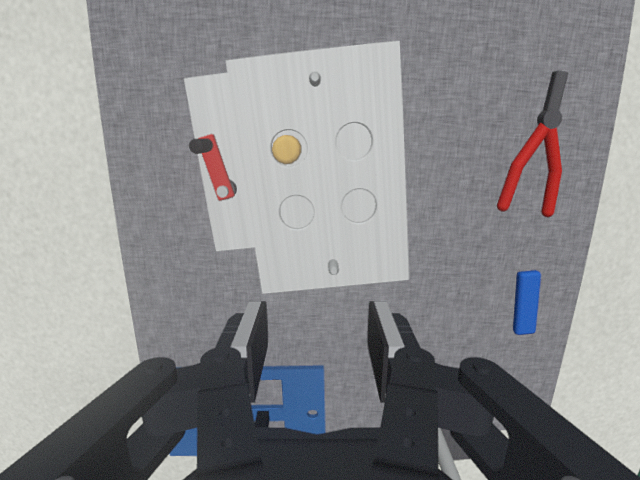

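```bash
cat >> m.py <<'E'
def lookwrist(name,ymax=290):
    im,p=snap(name,'wrist');hsv=cv2.cvtColor(im,cv2.COLOR_BGR2HSV);m=cv2.inRange(hsv,(15,75,90),(30,255,255));m[ymax:]=0
    out=[onplane(p,b[1],.020)[:2] for b in blobs(m,150)]
    print(name,np.round(out,4));return out
E
python3 - 2>/dev/null <<'E'
from m import *
over([.45,.22,.2],-.1)
o=lookwrist('q1')
b=min(o,key=lambda a:np.linalg.norm(a-[.526,.2575]))
print(b)
if np.linalg.norm(b-[.526,.2575])<.004:
    pick(b,.68); z=sensors.current_eef_pos()
    st()
    place(.03,.03,JY+np.pi/4,-.0135)
    over([.45,.22,.2],-.1)
    o=lookwrist('q2')
E
```

```text
q1 [[0.5368 0.3629]
 [0.5259 0.2573]]
[0.52587544 0.25725432]
pick down False t 40.51 pos [ 0.5266  0.2574 -0.0132] yaw 0.68 op 0.502 F [-0.5  0.6  0.4]
gripped t 40.83 pos [ 0.5266  0.2575 -0.0129] yaw 0.68 op 0.268 F [-0.3 -0.2  5.9]
 t 41.87 pos [0.525  0.257  0.1188] yaw 0.68 op 0.269 F [ 0.8  0.3 -1.1]
place True t 44.34 pos [ 0.5509 -0.0016 -0.0039] yaw 0.888 op 0.269 F [-1.6 -0.1  4.5]
q2 [[0.5369 0.3629]]
```

View pics/q2.png

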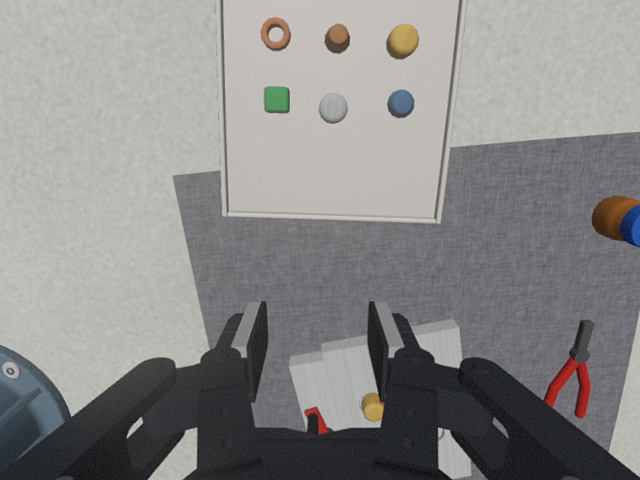

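```bash
python3 - 2>/dev/null <<'E'
from m import *
pick([.5368,.3633],.68); st()
place(.03,-.03,JY+np.pi/4,-.0135)
over([.50,-.07,.22],-.0)
o=lookwrist('s1')
t,_=snap('s2','top')
E
```

```text
pick down False t 49.65 pos [ 0.5375  0.3636 -0.0131] yaw 0.68 op 0.498 F [ 0.3 -0.5 -0.4]
gripped t 49.97 pos [ 0.5375  0.3636 -0.0129] yaw 0.68 op 0.268 F [-1.7 -0.8  6.2]
 t 51.01 pos [0.5359 0.3629 0.1186] yaw 0.68 op 0.268 F [ 0.9  0.1 -1.7]
place True t 54.03 pos [ 0.557  -0.0613 -0.0039] yaw 0.888 op 0.272 F [-0.6 -0.9  4.9]
s1 [[ 0.5508 -0.003 ]
 [ 0.5569 -0.0637]
 [ 0.49   -0.0096]]
```

View pics/s1.png

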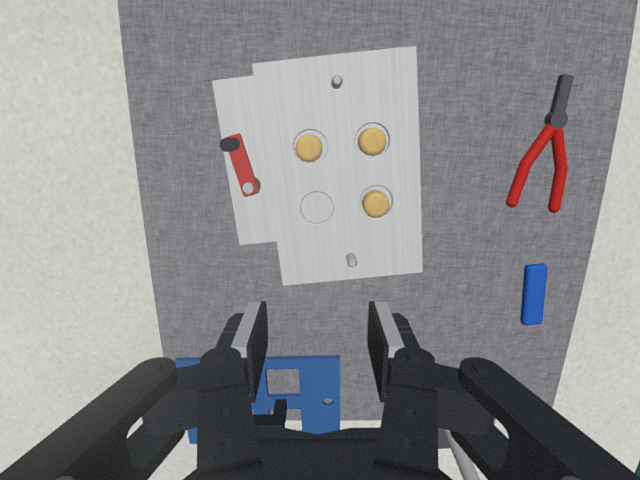

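View pics/s2.png

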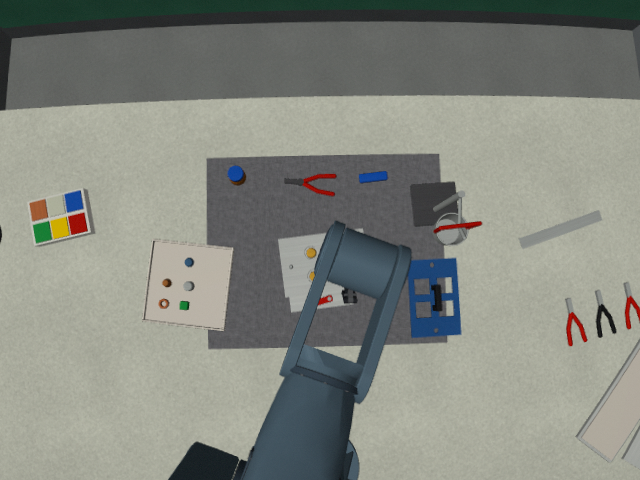

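```bash
python3 - 2>/dev/null <<'E'
from m import *
import pickle
gripper_to(0.75)
u=np.array([-np.sin(JY),np.cos(JY)]); V=JC-.04*u
over([V[0],V[1],.20],JY); r.pause(.3);st('jigview')
im,p=snap('u1','wrist');pj=p
PC=np.array([.428,-.3166]);ph=.0275
# camera side dir for jaw yaw psi is zhat x y = (-sin psi, cos psi)
psi=ph+np.pi/2;w=np.array([-np.sin(psi),np.cos(psi)])
V=PC-.04*w
r.line_to([.49,-.1,.24],v=.3)
over([V[0],V[1],.166],psi);r.pause(.3);st('plateview')
im,pp=snap('u2','wrist')
pickle.dump((pj,pp),open('u.pkl','wb'))
E
```

```text
jigview t 57.36 pos [ 0.5286 -0.0744  0.2008] yaw 0.103 op 0.751 F [-1.1  0.9  0.3]
plateview t 59.23 pos [ 0.4683 -0.3151  0.1663] yaw -1.542 op 0.75 F [-0.5 -0.5 -0.2]
```

View pics/u1.png

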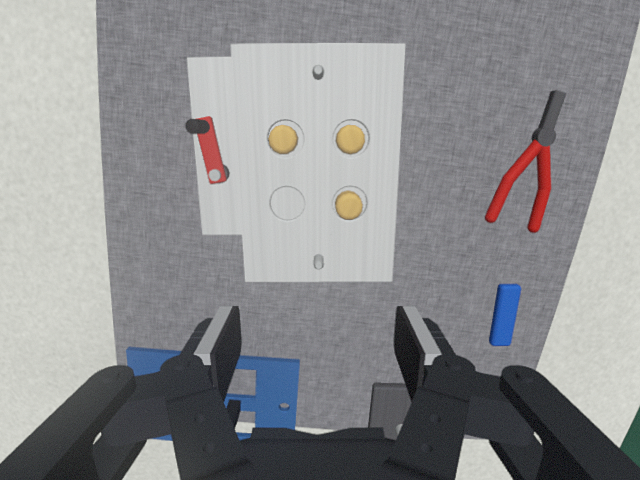

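View pics/u2.png

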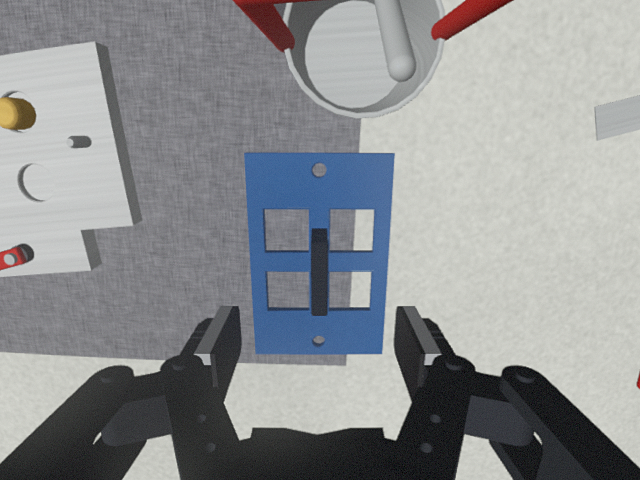

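```bash
python3 - 2>/dev/null <<'E'
from m import *
import pickle
pj,_=pickle.load(open('u.pkl','rb'))
PC=np.array([.428,-.3166]);ph=.0275
psi=ph-np.pi/2;w=np.array([-np.sin(psi),np.cos(psi)])
V=PC-.04*w
r.line_to([V[0],V[1],.166],v=.15);r.pause(.3);st('plateview')
im,pp=snap('v2','wrist')
pickle.dump((pj,pp),open('u.pkl','wb'))
j=cv2.imread('pics/u1.png')
def z(im,x,y,s=22): return cv2.resize(im[y-s:y+s,x-s:x+s],(290,290),interpolation=cv2.INTER_CUBIC)
for q in [(319,72),(319,262)]: pass
hb=cv2.inRange(cv2.cvtColor(im,cv2.COLOR_BGR2HSV),(100,120,50),(125,255,255))
cv2.imwrite('pics/v3.png',im)
cv2.imwrite('pics/v4.png',np.hstack([z(j,319,72),z(j,319,262)]))
E
```

```text
plateview t 60.26 pos [ 0.3885 -0.3176  0.1659] yaw -1.543 op 0.749 F [ 0.9 -0.4 -0.3]
```

View pics/v2.png

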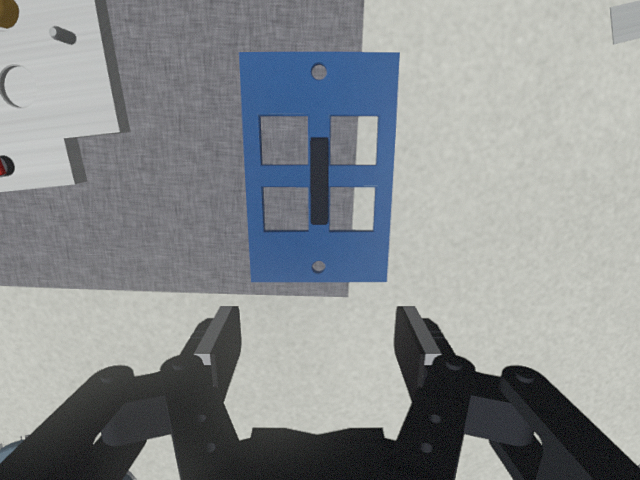

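View pics/v4.png

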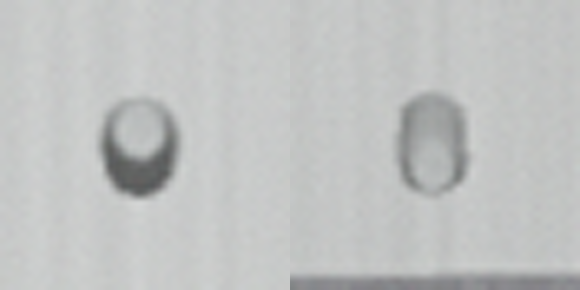

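```bash
python3 - 2>/dev/null <<'E'
from m import *
import pickle
pj,pp=pickle.load(open('u.pkl','rb'))
a=onplane(pj,(318.1-.42,69.7-.42),.042);b=onplane(pj,(318.5-.42,265-.42),.042)
print('pins',a,b,np.linalg.norm(a-b),(a+b)/2,np.arctan2(*(a-b)[[1,0]])-np.pi/2)
im=cv2.imread('pics/v2.png');hsv=cv2.cvtColor(im,cv2.COLOR_BGR2HSV)
H=[]
for (x,y) in [(319,72),(319,267)]:
    s=12;m=(hsv[y-s:y+s+1,x-s:x+s+1,1]<90);bl=blobs(m)[0];uv=(x-s+bl[1][0],y-s+bl[1][1]);X=onplane(pp,uv,.004);H.append(X);print(bl[0],uv,X)
h=H[0]-H[1];print('plate',np.linalg.norm(h),(H[0]+H[1])/2,np.arctan2(h[1],h[0]))
# corners
m=cv2.inRange(hsv,(100,120,50),(125,255,255));m[300:]=0;n,l,s,c=cv2.connectedComponentsWithStats(m)
k=1+s[1:,4].argmax();cn=max(cv2.findContours((l==k).astype(np.uint8),0,2)[0],key=cv2.contourArea)
ap=cv2.approxPolyDP(cn,6,True)[:,0];C=np.array([onplane(pp,q,.008) for q in ap]);print(ap.tolist(),C.mean(0),[np.linalg.norm(C[i]-C[i-1]).round(4) for i in range(len(C))])
st()
E
```

```text
pins [0.51539979 0.04915375 0.042     ] [ 0.53309403 -0.11894705  0.042     ] 0.16902948435670884 [ 0.52424691 -0.03489665  0.042     ] 0.10487353052016979
187 (np.float64(318.8), np.float64(71.6)) [ 0.51229934 -0.31715991  0.004     ]
113 (np.float64(318.3), np.float64(266.0)) [ 0.34204683 -0.32163233  0.004     ]
plate 0.1703112455405467 [ 0.42717308 -0.31939612  0.004     ] 0.026263288818713787
[[240, 52], [251, 281], [385, 281], [398, 53]] [ 0.42739215 -0.31932917  0.008     ] [np.float64(0.1274), np.float64(0.1987), np.float64(0.1278), np.float64(0.198)]
 t 60.31 pos [ 0.3884 -0.3176  0.1659] yaw -1.543 op 0.748 F [-0.3 -0.5 -0.8]
```

```bash
python3 - 2>/dev/null <<'E'
from m import *
P=[.4272,-.3194]; o=list(down(.0263-np.pi/2))
r.line_to([P[0],P[1],.08],ori=o,v=.12)
hit=r.line_to([P[0],P[1],-.0025],v=.08,force_limit=8);st(f'down {hit}')
gripper_to(0.0);st('grip')
q=np.array(sensors.current_eef_pos());np.save('pg.npy',q)
r.line_to([P[0],P[1],.12],v=.1);st('up')
s,_=snap('w1','scene')
r.line_to([.42,-.2,.14],v=.15)
w,_=snap('w2','wrist');st()
E
```

```text
down False t 62.43 pos [ 0.4276 -0.3198 -0.0019] yaw -1.544 op 0.754 F [-0.8  0.1  1.6]
grip t 62.94 pos [ 0.4274 -0.3195 -0.0021] yaw -1.544 op 0.148 F [0.  1.1 4.3]
up t 64.32 pos [ 0.4268 -0.3189  0.1192] yaw -1.545 op 0.147 F [ 0.2 -0.6 -3. ]
 t 65.38 pos [ 0.4201 -0.2008  0.14  ] yaw -1.545 op 0.154 F [ 0.9 -0.2 -3.7]
```

View pics/w1.png

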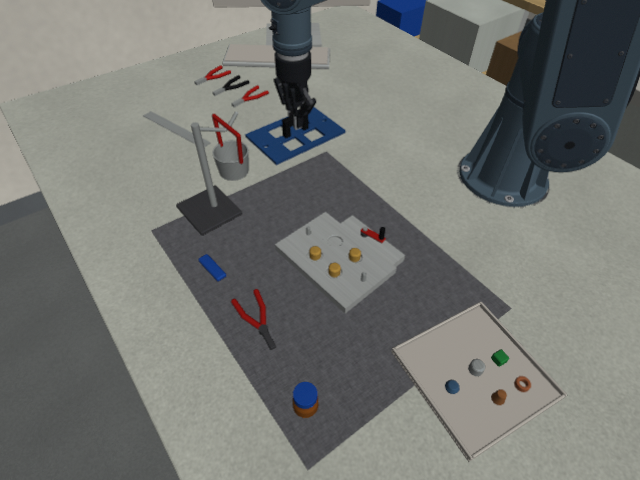

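View pics/w2.png

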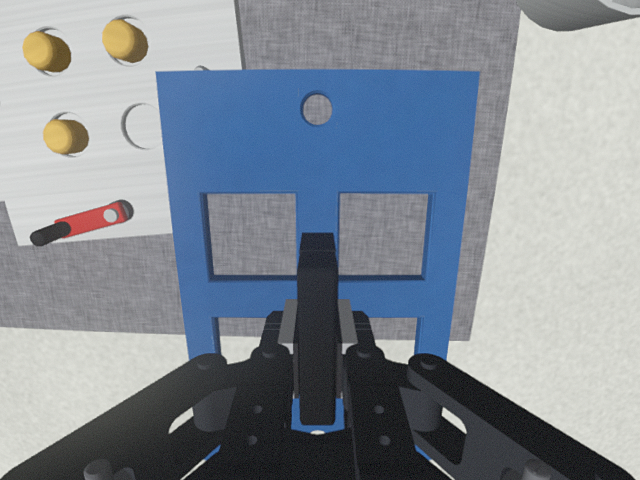

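```bash
python3 - 2>/dev/null <<'E'
from m import *
import pickle
o=list(down(.1049)); J=[.5242,-.0349]
r.line_to([.45,-.12,.14],ori=list(down(-.6)),v=.12)
r.line_to([J[0],J[1],.14],ori=o,v=.12);st()
r.line_to([J[0],J[1],.048],v=.08,force_limit=6);r.pause(.2);st()
im,p=snap('x1','wrist');pickle.dump(p,open('x1.pkl','wb'))
cv2.imwrite('pics/x1c.png',cv2.resize(im[60:180,240:400],None,fx=5,fy=5,interpolation=cv2.INTER_CUBIC))
s,_=snap('x2','scene');cv2.imwrite('pics/x2c.png',cv2.resize(s[150:330,250:450],None,fx=3.5,fy=3.3))
E
```

```text
t 67.56 pos [ 0.5238 -0.0352  0.1398] yaw 0.104 op 0.154 F [-0.3  0.3 -2.7]
 t 69.06 pos [ 0.5245 -0.035   0.0485] yaw 0.105 op 0.152 F [-0.9  0.  -3.2]
```

View pics/x1c.png

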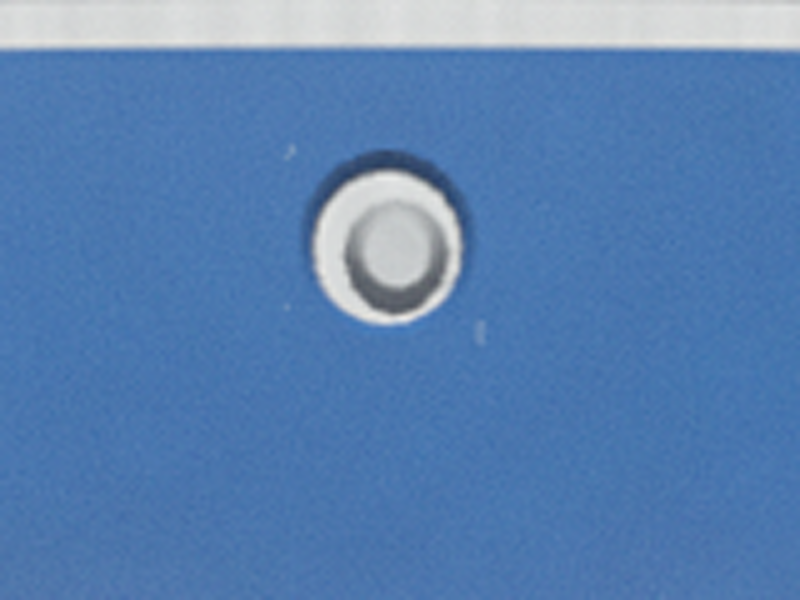

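View pics/x2c.png

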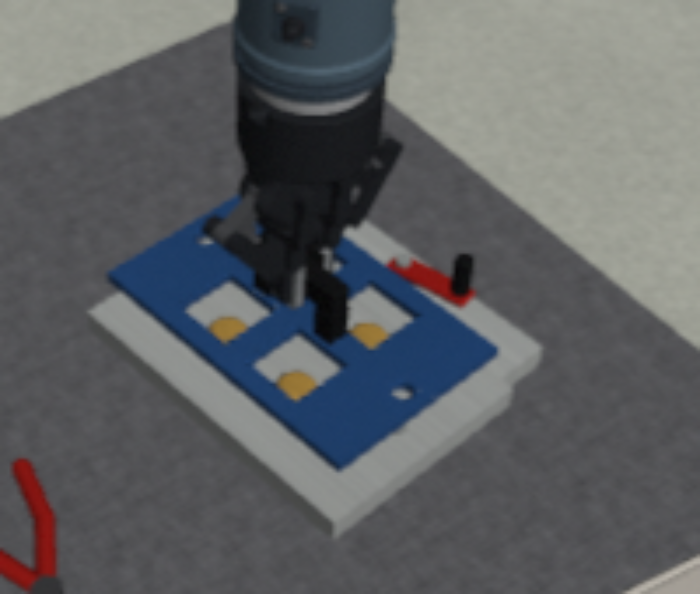

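```bash
python3 - 2>/dev/null <<'E'
from m import *
import pickle
p=pickle.load(open('x1.pkl','rb'))
f=lambda x,y:(240+(x+.5)/5-.5,60+(y+.5)/5-.5)
h=onplane(p,f(387,247),.0506);k=onplane(p,f(396,246),.042)
d=(k-h)[:2];u=np.array([np.cos(.1049),np.sin(.1049)]);w=np.array([-u[1],u[0]])
print(h,k,d, 'tool y',d@u,'along',d@w)
rr=[onplane(p,f(312,247),.0506),onplane(p,f(462,247),.0506)];print(np.linalg.norm(rr[0]-rr[1]))
E
```

```text
[0.51468978 0.04880825 0.0506    ] [0.51543046 0.0494549  0.042     ] [0.00074067 0.00064665] tool y 0.0008043088519446577 along 0.0005655404925270638
0.012756246149966332
```

```bash
python3 - 2>/dev/null <<'E'
from m import *
J=np.array([.5242,-.0349])+[.0007,.0006]
r.line_to([J[0],J[1],.048],v=.05)
hit=r.line_to([J[0],J[1],.030],v=.02,force_limit=8);st(f'{hit}')
if not hit:
    hit=r.line_to([J[0],J[1],.016],v=.02,force_limit=8);st(f'{hit}')
im,p=snap('y1','wrist')
s,_=snap('y2','scene');cv2.imwrite('pics/y2c.png',cv2.resize(s[150:330,250:450],None,fx=3.5,fy=3.3))
E
```

```text
False t 70.46 pos [ 0.525  -0.0343  0.0301] yaw 0.105 op 0.153 F [ 0.3  1.2 -3.2]
True t 71.05 pos [ 0.5247 -0.0342  0.0179] yaw 0.105 op 0.156 F [ 0.1 -0.5  4.5]
```

View pics/y1.png

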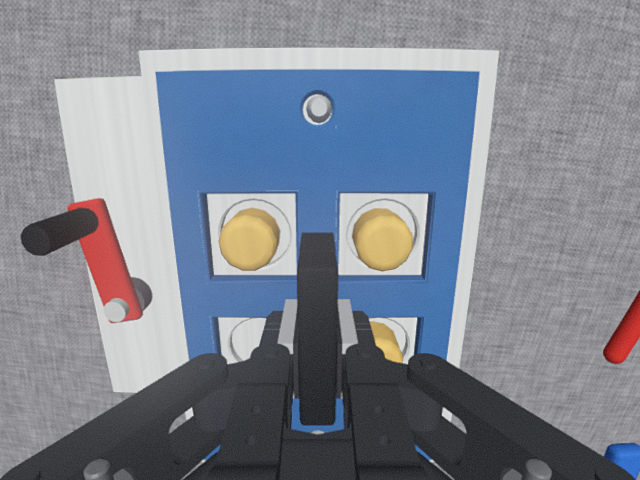

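View pics/y2c.png

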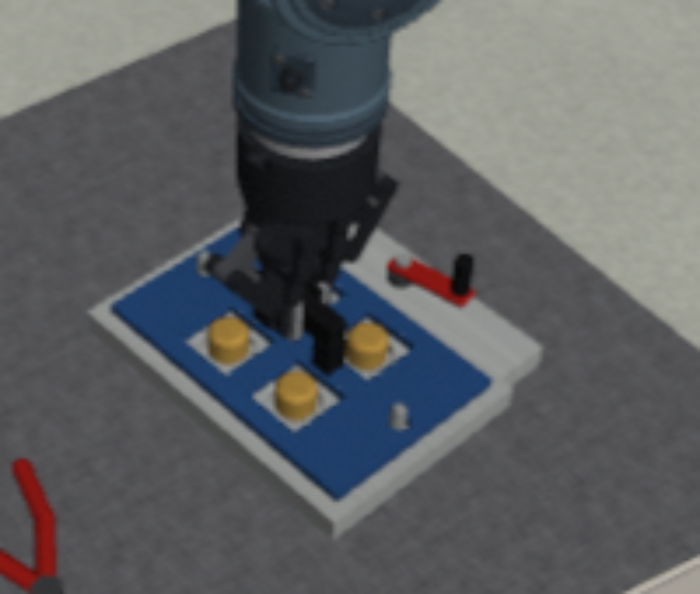

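```bash
python3 - 2>/dev/null <<'E'
from m import *
q=sensors.current_eef_pos()
gripper_to(0.4);st('rel')
r.line_to([q[0],q[1],.14],v=.1);st()
over([.44,-.08,.2],.1)
im,p=snap('z1','wrist');im2,_=snap('z2','scene');cv2.imwrite('pics/z2c.png',cv2.resize(im2[150:330,250:450],None,fx=3.5,fy=3.3))
# black stub
import pickle;pickle.dump(p,open('z1.pkl','wb'))
E
```

```text
rel t 71.48 pos [ 0.5233 -0.0338  0.0167] yaw 0.105 op 0.397 F [ 0.4 -0.  -0.9]
 t 72.87 pos [ 0.5241 -0.0341  0.1392] yaw 0.105 op 0.404 F [ 0.2  0.3 -0.6]
```

View pics/z1.png

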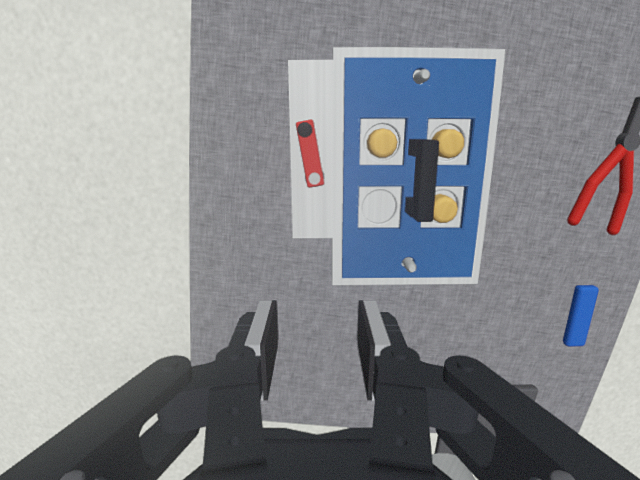

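View pics/z2c.png

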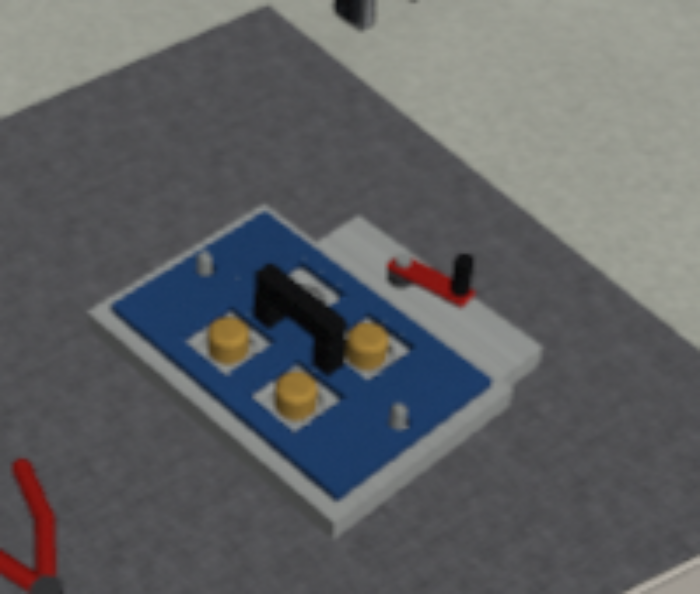

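```bash
python3 - 2>/dev/null <<'E'
from m import *
import pickle
p=pickle.load(open('z1.pkl','rb'))
s=onplane(p,(304.5,129),.068);pv=onplane(p,(314,179),.036);print(s,pv)
piv=jig(-.092,0);d=s[:2]-piv;c,sn=np.cos(JY),np.sin(JY);dj=np.array([c*d[0]+sn*d[1],-sn*d[0]+c*d[1]])
th0=np.arctan2(dj[0],dj[1]);print(piv,np.linalg.norm(d),th0)
pt=lambda th: jig(-.092+.042*np.sin(th),.042*np.cos(th))
gripper_to(0.45)
P=pt(th0);over([P[0],P[1],.09],JY-th0)
hit=r.line_to([P[0],P[1],.014],v=.08,force_limit=5);st(f'down {hit}')
if not hit:
    gripper_to(0.0);st('grip')
    for th in np.linspace(th0,1.61,9)[1:]:
        P=pt(th);h=r.line_to([P[0],P[1],.014],ori=list(down(JY-th)),v=.05,force_limit=15)
        st(f'{th:.2f} {h}')
        if h: break
    snap('A1','scene')
E
```

```text
[ 0.42178595 -0.00458789  0.068     ] [ 0.43297956 -0.04631926  0.036     ]
[ 0.43298758 -0.04405925] 0.041030050001605894 -0.17352086091915817
down False t 75.42 pos [ 0.422  -0.0038  0.0144] yaw 0.277 op 0.448 F [ 0.3 -0.4  0. ]
grip t 75.78 pos [ 0.422  -0.0037  0.0145] yaw 0.277 op 0.115 F [-0.5  0.9  5.9]
0.05 False t 76.16 pos [ 0.4314 -0.002   0.0145] yaw 0.057 op 0.119 F [-0.   2.6  7.4]
0.27 False t 76.53 pos [ 0.4406 -0.0025  0.0145] yaw -0.165 op 0.119 F [-0.1  2.1  7.6]
0.50 False t 76.91 pos [ 0.4496 -0.0051  0.0145] yaw -0.388 op 0.12 F [-0.2  3.1  7.6]
0.72 False t 77.28 pos [ 0.4579 -0.0096  0.0145] yaw -0.61 op 0.116 F [0.2 3.2 6.1]
0.94 False t 77.66 pos [ 0.4649 -0.0159  0.0145] yaw -0.833 op 0.117 F [0.8 1.6 6.6]
1.16 False t 78.03 pos [ 0.4703 -0.0235  0.0145] yaw -1.056 op 0.12 F [0.3 3.5 5.7]
1.39 False t 78.41 pos [ 0.4739 -0.0321  0.0145] yaw -1.279 op 0.118 F [0.8 3.3 6.2]
1.61 False t 78.78 pos [ 0.4754 -0.0413  0.0145] yaw -1.502 op 0.118 F [-0.3  2.9  6.7]
```

Run:
```python
import cv2,os
s=cv2.imread('pics/A1.png')
if s is not None: cv2.imwrite('pics/A1c.png',cv2.resize(s[120:330,250:480],None,fx=3,fy=2.8))
```

View pics/A1c.png

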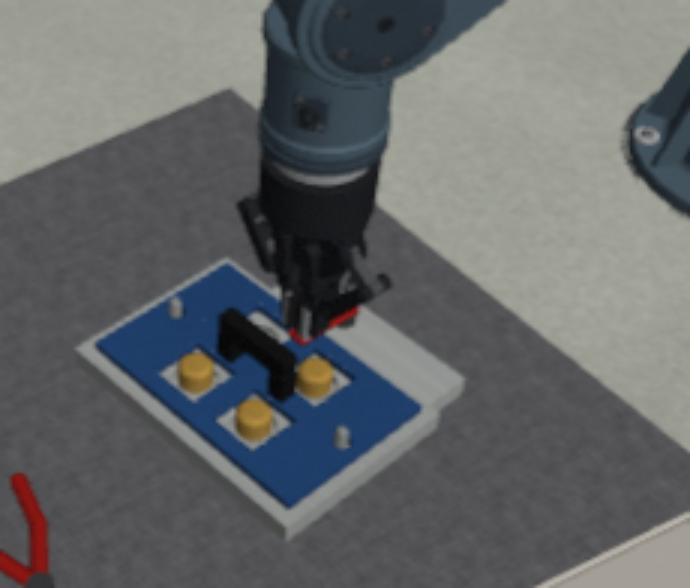

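```bash
python3 - 2>/dev/null <<'E'
from m import *
pt=lambda th: jig(-.092+.042*np.sin(th),.042*np.cos(th))
P=pt(1.66);print(r.line_to([P[0],P[1],.0145],ori=list(down(JY-1.66)),v=.02,force_limit=8));st()
q=sensors.current_eef_pos()
gripper_to(0.45);st('rel')
r.line_to([q[0],q[1],.15],v=.1)
over([.42,-.1,.22],.1)
im,p=snap('B1','wrist');import pickle;pickle.dump(p,open('B1.pkl','wb'))
r.line_to([.3,-.1,.3],v=.2)
over([.25,-.35,.35],.1)
t,_=snap('B2','top');s,_=snap('B3','scene');st()
cv2.imwrite('pics/B2c.png',cv2.resize(t[170:340,260:480],None,fx=3.5,fy=3.5,interpolation=cv2.INTER_CUBIC))
E
```

```text
True
 t 79.04 pos [ 0.4754 -0.0425  0.0146] yaw -1.559 op 0.116 F [1.3 3.1 3. ]
rel t 79.42 pos [ 0.475  -0.0426  0.0144] yaw -1.563 op 0.449 F [-0.1 -0.2 -0. ]
 t 84.17 pos [ 0.2508 -0.3488  0.3498] yaw -3.04 op 0.452 F [-0.1  0.8  0.9]
```

View pics/B1.png

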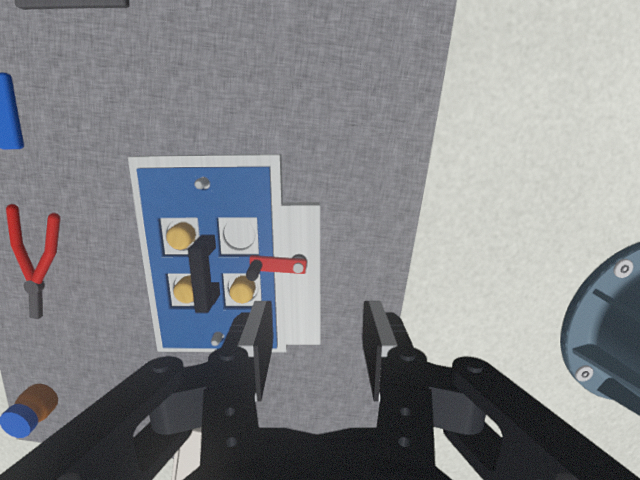

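View pics/B2c.png

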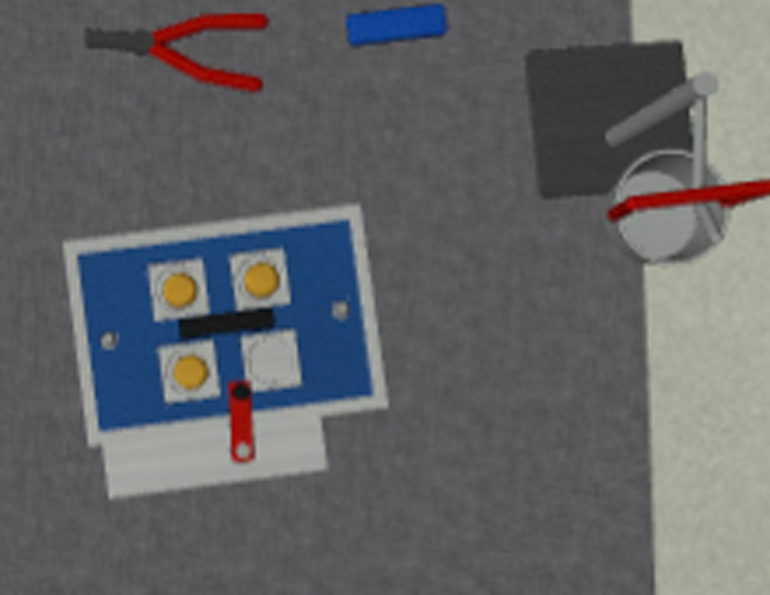

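View pics/B3.png

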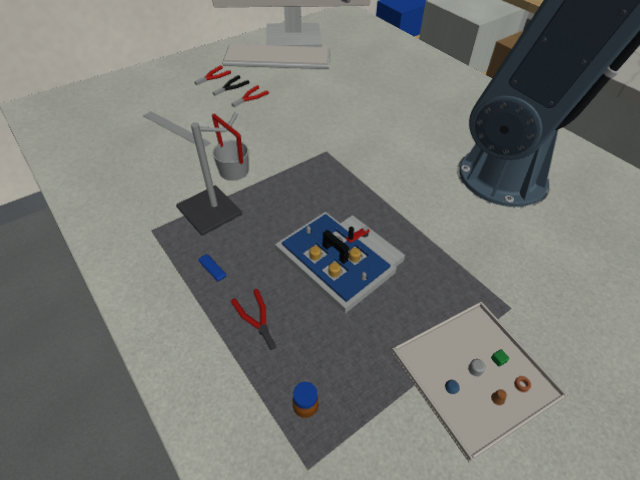

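```bash
python3 - 2>/dev/null <<'E'
from m import *
import pickle
top,sc=pickle.load(open('cp.pkl','rb'));p=pickle.load(open('B1.pkl','rb'))
f=lambda u,v:(260+(u+.5)/3.5-.5,170+(v+.5)/3.5-.5)
def ang(a,b):
    d=(b-a)[:2];return np.pi/2-(np.arctan2(d[1],d[0])-.104),np.linalg.norm(d)
t=cv2.imread('pics/B2.png');hsv=cv2.cvtColor(t,cv2.COLOR_BGR2HSV)
cv2.imwrite('pics/C1.png',cv2.resize(t[270:310,310:350],None,fx=14,fy=14,interpolation=cv2.INTER_CUBIC))
print(ang(onplane(top,f(243,451),.036),onplane(top,f(241,391),.068)))
# bar midline red edges: bar at z=.036
w=cv2.imread('pics/B1.png');cv2.imwrite('pics/C2.png',cv2.resize(w[240:300,230:320],None,fx=8,fy=8,interpolation=cv2.INTER_CUBIC))
E
```

```text
(np.float64(1.634522579085433), np.float64(0.042939610413722434))
```

View pics/C1.png

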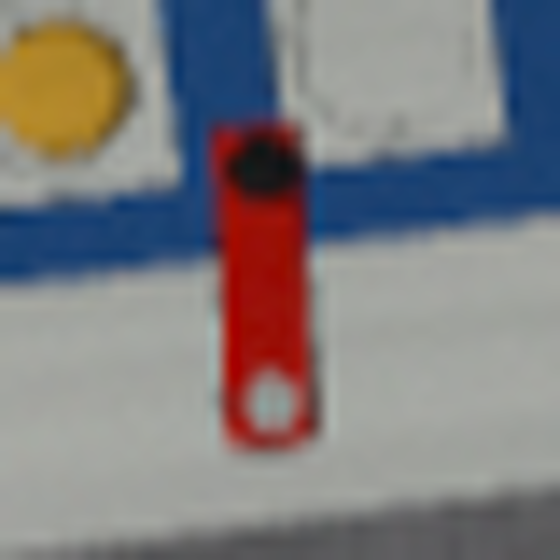

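View pics/C2.png

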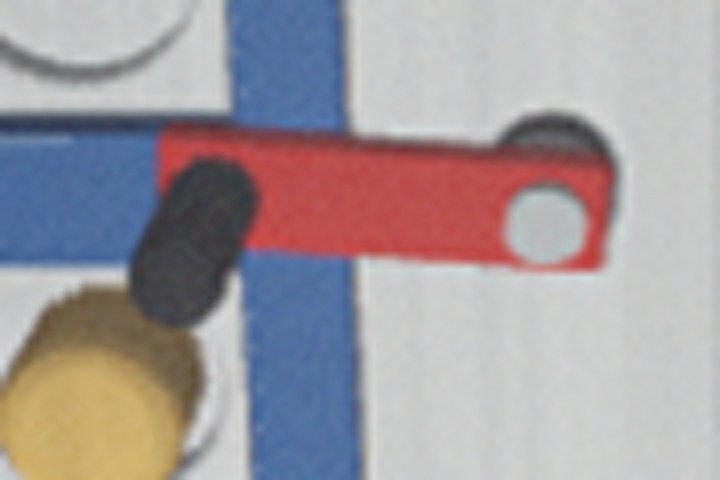

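Run:
```python
from station import order,sensors
order.close_job();print(sensors.current_t())
```

```text
the job is handed in; nothing more can be done
the job is handed in; nothing more can be done
```

I finished the whole job in the order asked and handed it in after about 84 s of the 192 s allowed; no verdict is reported.

- **Pail:** it hangs by its handle in the hook's trough.
- **Blanks:** this run had three brass blanks. Each stands in its own jig pocket, and the other five bits are still in the tray.
- **Plate:** it sits flush over both pins. The gripper stopped 20 mm above its pick-up height, as a seated plate should.
- **Latch:** it is swung in over the plate at about 1.62 rad, just past π/2, by the top view.

The final top and scene views, with the arm clear, show the pliers, jar and lighter where they were.

**What failed or disagreed:**
- The first pail grasp closed on nothing. A touch on the table showed the shut fingertips are about 26.5 mm behind the reported TCP, not at it, so I allowed for that in every later grasp.
- The top and wrist cameras differed by up to 3 mm on the plate. I used the wrist camera and corrected the plate by about 1 mm after seeing a pin through its hole.
- The last latch push stopped on its force limit, very near full travel.
- I saw no sign of any object being knocked during the run.

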